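# Open the counterweighted scrap caddy and put the sauce cup in

## Task

Lift the caddy's lid by its ball knob, past the point where the counterweight takes over, so that it stays open by itself when let go. The lid turns about a pivot whose place is not known beforehand, so follow it by feel, without flinging it and without dragging or tipping the light caddy, pressing it down hard or pulling it up; then set the small clear sauce cup down upright on the floor of the caddy, in front of the open lid, without dropping it, and leave the other things alone.

Things in the scene. Friction and masses are not known exactly. Their poses are not given: they have to be found in the camera images.
- caddy: White open-topped box, 180 (x) x 160 (y) x 75 mm high, walls and floor 5 mm (back wall cut low), loose on the worktop (2 kg: slides at about 10 N; while the lid turns, load it by less than 8 N up or down). Origin: centre of its underside; +x points from the knob side to the hinge side, z up. Its lid turns about an axle parallel to its y, 90 mm above the worktop, clamped on rails somewhere behind (+x of) the centre.
- mouth (a point): A point on the caddy's inner floor, 45 mm in front of (-x of) the box's centre and 5 mm above the worktop; axes as the box's. When the lid stands open (upright above its axle), the box is free from its front wall back to the axle, so this is a good place for the cup.
- knob (a point): Centre of the black ball knob, 28 mm in diameter, on a 10 mm steel rod pointing to the box's -x, in the box's middle plane; at the axle's height (90 mm) while shut. The rod is clamped so that the knob is roughly 200 mm from the axle, some cm more or less: it differs each time and is not told. The knob travels up and back on a circle about the axle.
- lid (a joint): Angle of the lid: 0 shut and level, 1.7 rad at its open stop (just past upright). Needs about 1 to 4 N upward at the knob to start; a damper slows it. Below roughly 1.0 rad it sinks shut, above roughly 1.1 rad a counterweight (steel roller 36 x 100 mm, 50 mm above the axle) carries it to the open stop by itself.
- cup_mid (a point): Centre, half-way up, of the small clear sauce cup: round, open at the top, 64 mm across the rim, 48 mm at the foot, 35 mm high, 30 g. z up. It stands upright on the worktop.
- tin: Low food tin, 86 mm diameter, 40 mm high; origin at its underside. Leave alone.
- jar: White jar with a screw lid, 92 mm diameter, 134 mm high; origin at its underside. Leave alone.
- mug: White dotted mug with a handle, 78 x 114 x 93 mm; origin at its underside. Leave alone.
- tall_can: Tall drinks can, 66 mm diameter, 168 mm high; origin at its underside. Leave alone.
- bowl: Black takeaway bowl, 169 mm diameter, 63 mm high; origin at its underside. Leave alone.
- worktop_back: The stone worktop all things stand on; its top is z = 0. The whole caddy weighs about 20 N on it at rest.
Things that resemble listed ones, but are neither listed nor needed, are in the scene too. What is shaped like the part that bears cup_mid but red is not meant.

How it is judged:
By the outcome, as a careful person would: the job done as asked, in the order asked, and still so for the second after the job is handed in, with the robot touching nothing.
It also fails if it takes over 67 s, if anything falls off the work surface, if the arm or the gripper's body presses on something with over 40 N, if the wrist force passes 120 N, or if a joint passes its speed limit or range.

## Robot

A 7-joint arm with a two-finger parallel gripper is mounted at the origin on a cart in front of the work surface, level with it; the furniture and walls round the work are solid. World frame = base frame: x ahead of the robot, y to its left, z up, the work surface at z = 0. Lengths are in m, angles in rad, forces in N, time in s.
With the tool pointing down it reaches from about 0.4 to 0.85 m from the base axis. Payload 4.5 kg.
Tool frame: the origin (TCP) lies between the finger pads; the fingertips stand 19 mm ahead of it and the grasp point (between the pads) is the TCP (r.nose_length is the distance from the TCP to the fingertips, in m); z points along the fingers, x is the direction in which the jaws open and shut, and the axes are right-handed (so a half turn about z gives the same grasp; the last joint's range is limited). The gripper opens to 88 mm and grips with 3 to 60 N. Pads are 18 mm wide; open, the fingers measure 123 mm over their backs; the gripper's body (75 mm by 187 mm) begins 45 mm behind the grasp point.
Start: joints at [1.38, 0.689, -0.195, 1.565, 0.157, 0.902, -0.215], TCP at [0.139, -0.609, 0.258] pointing down, gripper open.
Joint ranges: [-3.01, 3.01], [-0.46, 2.08], [-1.47, 1.51], [0.13, 2.56], [-1, 4.14], [0.04, 2.09], [-2.66, 2.66]. Speed limits (rad/s): [2.57, 2.57, 3.14, 3.14, 3.14, 3.14, 3.14].

## Interface

Orientations are given as a unit quaternion [x, y, z, w].
In Python, from plant import get_state, vision, r gives the robot as it stands.
- The arm moves only by the tool play_rows, never from a script. Its argument "deltas" is a list that holds one entry, the list of rows, each a list of 7 numbers: the gripper command: -1 is fully open, 1 is shut, values between are in proportion, then the shift along the tool's x, y, z normalised to -1 to 1, where 1 is 300 mm, then the turn, a rotation vector about the tool's x, y, z normalised to -1 to 1, where 1 is pi rad. A call has 1 to 5 rows; each row is the pose to reach, as a shift and turn from the pose measured when the call began, along the tool's axes at that moment, turning the shorter way round; what a row does not reach only later rows make up. A row lasts 1/8 s, in which the tool goes at most 62.5 mm and 10.7 degrees, less where a joint would pass 70% of its speed; a pose out of reach is approached as far as the arm can. A call with a number of a shift or a turn outside -1 to 1 is refused whole. A call with a gripper value outside its range is refused whole. The fingers move at their own pace and stop on an object; "force" is the grip in N (left out, the last holds). Time passes only in rows, so rows that repeat a pose let the fingers close. It gives the time, the measured TCP pose, the force and the opening at its end, in the units of the state.
- get_state(): the state, without advancing time (a new reading comes with each control period).
- vision.snapshot(name): name is "side" or "top"; returns the picture (480x640x3 uint8, red, green, blue); there is no depth.
- vision.camera_model(name): a dict with "vfov" (degrees; the focal length in pixels is half the picture's height over the tangent of half this angle, whatever the lens; pixels are square), "cx", "cy" (the principal point, pixels), "world_to_cam" (4x4, takes a point from world to camera coordinates). Camera axes: x right, y up, looking along -z (the intrinsics and any distortion apply to the point x, -y, -z); pixel columns grow to the right and rows downward; lengths in m; the calibration is good to about 2 mm. A picture is of the moment at which its call begins. camera_model takes no time and is no camera call.
- r.finish_job(): hands the job in, once; it reports no verdict.
The state is a dict: "clock": time; "q": joint angles; "qd": joint speeds; "joint_torque": joint torques, N m; "tool_pos": TCP position; "eef_rot": TCP orientation; "contact_force": force on the tool from outside, world axes, zero at the start; "moment": the same for the moment, N m; "opening": opening from 0.0 (shut) to 1.0 (fully open).
Only numpy, scipy, OpenCV 4.12 (cv2) and the standard library are available. Lean on these libraries where they do the work, as an engineer would, in place of code of your own. Each camera call takes 0.05 s, during which the arm holds its last target.

## Working session

There is one attempt and no reset: what is moved stays moved. The work goes in short steps, Python scripts to look and compute and a tool call to move; the robot and the scene stay as the last step left them, time stands still between calls to the robot, and variables do not carry over. Pictures are saved under pics/ and viewed, and the job is handed in when it is done.

Besides the shell and the picture viewer there is one more tool, called after ">>>" as name(argument=value, ...) on one line, values as JSON. play_rows: Moves the arm, as the interface text tells. Scaled input: -1 to 1 covers 300 mm each way for a shift and pi rad each way for a turn. Its arguments: {"type":"object","properties":{"deltas":{"type":"array"},"force":{"type":"number"}},"required":["deltas"]}

```bash
ls; mkdir -p pics; python3 - <<'E'
from plant import get_state, vision, r
import cv2
s=get_state(); print(s)
for n in("side","top"):
    cv2.imwrite(f"pics/{n}0.png",vision.snapshot(n)[:,:,::-1]); print(n,vision.camera_model(n))
print(r.nose_length)
E
```

```text
pics
{'clock': 0.0, 'q': array([ 1.37982454,  0.68996141, -0.19448943,  1.56635737,  0.15734854,
        0.90249553, -0.21512595]), 'qd': array([-1.22823276e-04, -4.93155510e-04, -4.52442937e-05, -1.63293017e-03,
        7.58041184e-04,  1.15513386e-03, -3.77432759e-04]), 'joint_torque': array([-9.25095810e-04, -5.27556074e+01, -1.26682576e+00, -1.53427219e+01,
       -5.26721694e-02,  6.58742632e-03,  1.78325699e-04]), 'tool_pos': array([ 0.13909795, -0.60870847,  0.25691992]), 'eef_rot': array([ 7.81969413e-01, -6.23316134e-01, -7.69238806e-04, -4.92748722e-04]), 'contact_force': array([-0.81393958,  0.00521102,  0.06106778]), 'moment': array([ 0.02917786,  0.00621718, -0.03520123]), 'opening': 0.9984159518314599}
side {'vfov': 52.89844865683929, 'cx': 313.57967880454385, 'cy': 235.6158465069605, 'world_to_cam': array([[ 0.97658774, -0.21497933,  0.00776397, -0.54574568],
       [ 0.18360766,  0.85179516,  0.49064572,  0.00993506],
       [-0.112092  , -0.47773307,  0.87132456, -1.43686722],
       [ 0.        ,  0.        ,  0.        ,  1.        ]])}
top {'vfov': 54.08447060384922, 'cx': 316.87230546491395, 'cy': 246.01457217776718, 'world_to_cam': array([[ 0.02309196, -0.99957663,  0.01770079, -0.17560224],
       [ 0.99310127,  0.02497121,  0.11457013, -0.51370225],
       [-0.11496363,  0.01493302,  0.99325745, -1.42120774],
       [ 0.        ,  0.        ,  0.        ,  1.        ]])}
0.019
```

View pics/side0.png

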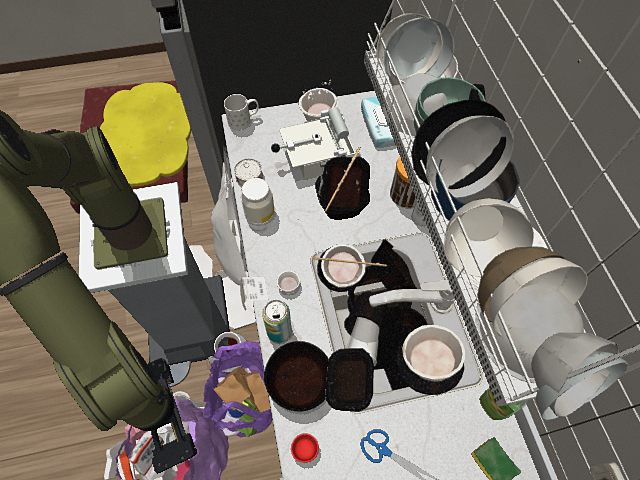

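View pics/top0.png

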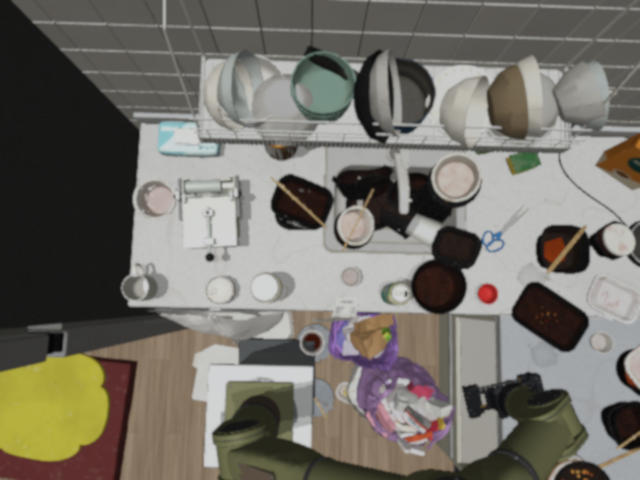

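```bash
cat > h.py <<'E'
import numpy as np, cv2
from plant import get_state, vision, r
from scipy.spatial.transform import Rotation as R
def K(n):
    m=vision.camera_model(n); f=240/np.tan(np.radians(m["vfov"]/2)); return f,m["cx"],m["cy"],m["world_to_cam"]
def proj(n,p):
    f,cx,cy,T=K(n); c=T[:3,:3]@np.asarray(p,float)+T[:3,3]
    return np.array([cx+f*c[0]/-c[2], cy-f*c[1]/-c[2]])
def ray(n,uv):
    f,cx,cy,T=K(n); d=np.array([(uv[0]-cx)/f,-(uv[1]-cy)/f,-1]); A=T[:3,:3]
    return -A.T@T[:3,3], A.T@d/np.linalg.norm(d)
def atz(n,uv,z):
    o,d=ray(n,uv); return o+d*(z-o[2])/d[2]
def tri(a,b):
    o1,d1=ray("side",a);o2,d2=ray("top",b)
    A=np.stack([d1,-d2],1); t=np.linalg.lstsq(A,o2-o1,rcond=None)[0]
    p,q=o1+t[0]*d1,o2+t[1]*d2; return (p+q)/2, np.linalg.norm(p-q)
def crop(n,box,name,s=4,img=None):
    im=vision.snapshot(n) if img is None else img
    x0,y0,x1,y1=box; c=cv2.resize(im[y0:y1,x0:x1],None,fx=s,fy=s,interpolation=cv2.INTER_CUBIC)
    cv2.imwrite(f"pics/{name}.png",c[:,:,::-1]); return im
def fromtool(target,rot=None):
    "scaled shift (tool axes) from present pose to target"
    s=get_state(); q=R.from_quat(s["eef_rot"]); d=q.inv().apply(np.asarray(target)-s["tool_pos"])/0.3
    out=[*np.round(d,4)]
    if rot is not None: out+=[*np.round((q.inv()*rot).as_rotvec()/np.pi,4)]
    return out
E
python3 - <<'E'
from h import *
s=cv2.imread("pics/side0.png")[:,:,::-1];t=cv2.imread("pics/top0.png")[:,:,::-1]
crop("side",(225,80,385,200),"c1",5,s); crop("top",(130,160,270,310),"c2",4,t)
a=cv2.resize(s[258:308,254:324],None,fx=5,fy=5); b=cv2.resize(t[250:300,315:385],None,fx=5,fy=5); cc=cv2.resize(t[317:367,565:635],None,fx=5,fy=5)
cv2.imwrite("pics/c3.png",np.vstack([a,b])[:,:,::-1])
for n in("side","top"):print(n,proj(n,get_state()["tool_pos"]), proj(n,[0,0,0]))
print("knob",tri((275,148),(210,257)))
print("cup",tri((289,283),(350,276)))
E
```

```text
side [171.09139248 419.272492  ] [130.34269595 232.28009917]
top [490.84231732 388.61584504] [258.77889973 415.95952282]
knob (array([0.47024409, 0.15139929, 0.09012763]), np.float64(0.0005414893688334264))
cup (array([ 0.42904276, -0.26831108,  0.01593443]), np.float64(0.0010713748837076504))
```

View pics/c1.png

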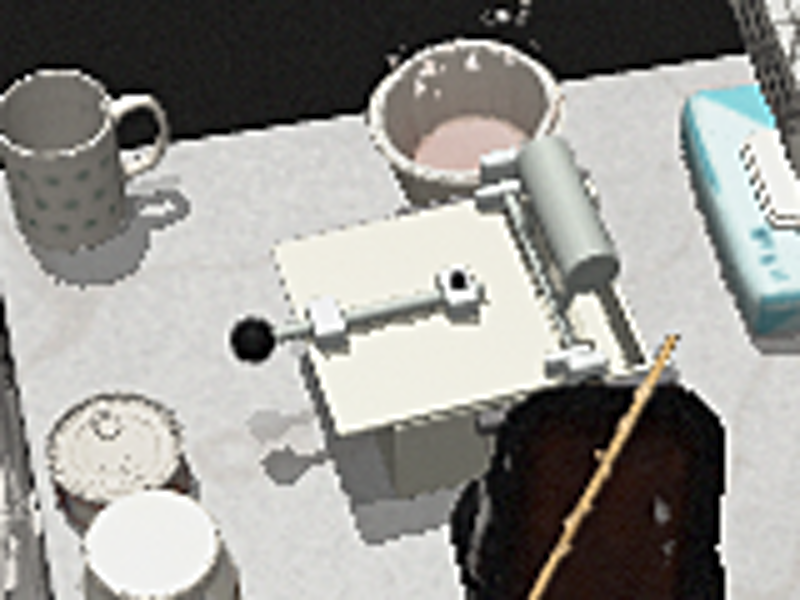

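View pics/c2.png

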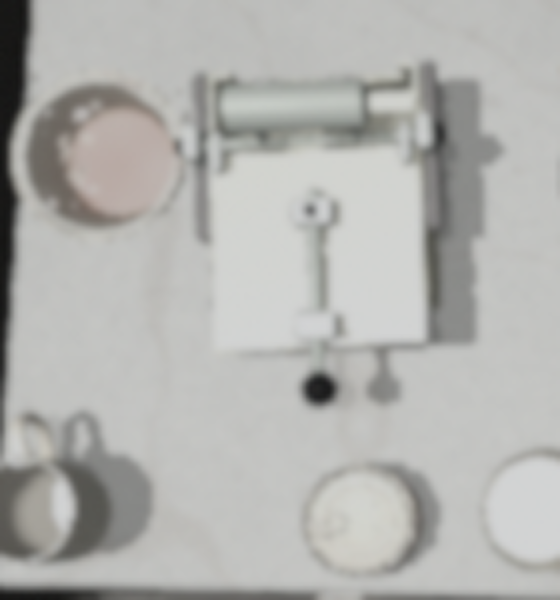

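View pics/c3.png

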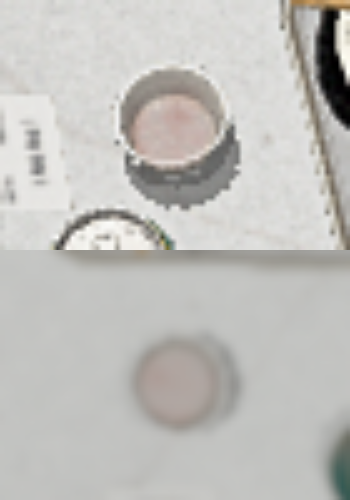

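```bash
python3 - <<'E'
from h import *
s=cv2.imread("pics/side0.png");t=cv2.imread("pics/top0.png")
for n,i in(("side",s),("top",t)):
    st=get_state()
    q=R.from_quat(st["eef_rot"])
    for dz,c in((0.019,(0,255,255)),(0,(0,0,255)),(-.1,(255,0,0))):
        cv2.circle(i,tuple(int(v) for v in proj(n,st["tool_pos"]+q.apply([0,0,dz])).__iter__()),1,c,-1)
a=cv2.resize(s[360:480,110:260],None,fx=4,fy=4); b=cv2.resize(t[340:460,440:590],None,fx=4,fy=4)
cc=cv2.resize(t[300:390,560:640],None,fx=4,fy=4)
cv2.imwrite("pics/c4.png",cv2.resize(np.hstack([a,b]),(800,320)));cv2.imwrite("pics/c5.png",cc)
E
```

```text
(no output)
```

View pics/c4.png

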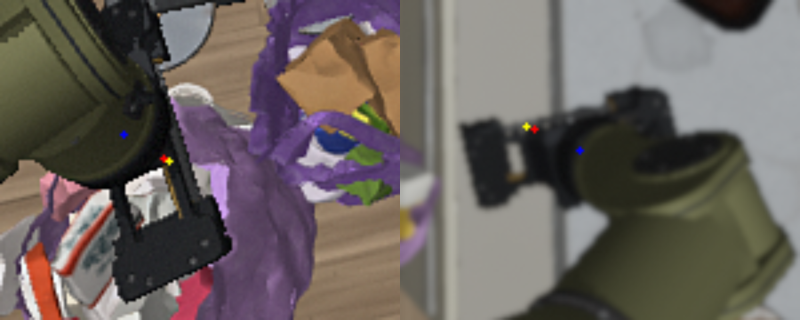

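View pics/c5.png

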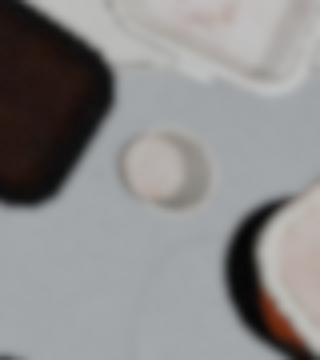

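```bash
python3 - <<'E'
from h import *
np.set_printoptions(precision=4,suppress=True)
def S(x,y): return (225+x/5,80+y/5)
def T(x,y): return (130+x/4,160+y/4)
for n,a,b in(("knob",(253,340),(319,389)),("rodend",(458,281),(312,209)),("FL",(275,243),(216,350)),("FR",(341,434),(432,345)),("rollerL",(545,150),(222,103)),("rollerR",(592,275),(362,103))):
    print(n,*tri(S(*a),T(*b)))
print("axle ends side", atz("side",S(507,190),.09),atz("side",S(570,350),.09))
print("axle ends top", atz("top",T(215,152),.09),atz("top",T(410,145),.09))
for c in[(160,188,"mug",)]:pass
print("tin",tri(S(120,450),T(360,519)),"jar",tri(S(155,550),T(545,508)))
print("mug",atz("top",T(45,510),.09),"cup2",atz("top",(600,342),.03),"bowl",tri((343,187),(303,202)))
print("bigcup rim", tri(S(468,110),T(97,155)))
E
```

```text
knob [0.4709 0.1525 0.0882] 0.0020108461477730617
rodend [0.6025 0.1615 0.1009] 0.0012267258863468537
FL [0.4987 0.2308 0.0836] 0.002522271904577442
FR [0.5079 0.0711 0.087 ] 0.006221471125858506
rollerL [0.6712 0.2218 0.1381] 0.0004661600531901267
rollerR [0.6759 0.1222 0.1328] 0.0017015695797143995
axle ends side [0.6526 0.2381 0.09  ] [0.6607 0.1028 0.09  ]
axle ends top [0.6451 0.2381 0.09  ] [0.6544 0.0934 0.09  ]
tin (array([0.378 , 0.1282, 0.034 ]), np.float64(0.003360812430599951)) jar (array([ 0.3865, -0.0206,  0.1317]), np.float64(0.0021526955781436437))
mug [0.3765 0.3465 0.09  ] cup2 [ 0.2448 -1.034   0.03  ] bowl (array([ 0.6123, -0.1198,  0.2186]), np.float64(0.006108423586360092))
bigcup rim (array([0.647 , 0.3331, 0.0672]), np.float64(0.0035001184180047697))
```

```bash
python3 - <<'E'
from h import *
yaw=0.057
tx=np.array([np.sin(yaw),-np.cos(yaw),0]); rot=R.from_matrix(np.stack([tx,np.cross([0,0,-1],tx),[0,0,-1]],1))
print(fromtool([.38,-.44,.28],rot))
E
```

```text
[np.float64(-0.3695), np.float64(-0.908), np.float64(-0.0761), np.float64(0.0001), np.float64(0.0005), np.float64(0.0535)]
```

>>> play_rows(deltas=[[[-1, -0.37, -0.91, -0.08, 0, 0, 0.0535], [-1, -0.37, -0.91, -0.08, 0, 0, 0.0535], [-1, -0.37, -0.91, -0.08, 0, 0, 0.0535], [-1, -0.37, -0.91, -0.08, 0, 0, 0.0535], [-1, -0.37, -0.91, -0.08, 0, 0, 0.0535]]])

```text
clock: 0.72
tool_pos: [0.3831, -0.4372, 0.2811]
eef_rot: [0.728, -0.686, -0.001, -0.001]
contact_force: [0.1, -1.1, 0.9]
opening: 0.999
```

```bash
cat > t.py <<'E'
from h import *
import sys
yaw=0.057
def down(yaw): 
    tx=np.array([np.sin(yaw),-np.cos(yaw),0]); return R.from_matrix(np.stack([tx,np.cross([0,0,-1],tx),[0,0,-1]],1))
s=get_state(); print(round(float(s["clock"]),3),s["tool_pos"].round(4),"F",s["contact_force"].round(2),"op",round(float(s["opening"]),3),"q",s["q"].round(2))
a=[float(v) for v in sys.argv[1:]]
if a: print([float(v) for v in fromtool(a[:3],down(a[3] if len(a)>3 else yaw))])
E
python3 t.py .47 -.15 .28
```

```text
0.725 [ 0.3831 -0.4372  0.2811] F [ 0.07 -1.12  0.92] op 0.999 q [ 0.85  0.6  -0.13  1.67  0.09  0.87 -0.83]
[-0.9384, -0.3464, 0.0063, -0.0001, 0.0009, 0.0009]
```

>>> play_rows(deltas=[[[-1, -0.94, -0.345, 0.006, 0, 0, 0], [-1, -0.94, -0.345, 0.006, 0, 0, 0], [-1, -0.94, -0.345, 0.006, 0, 0, 0], [-1, -0.94, -0.345, 0.006, 0, 0, 0], [-1, -0.94, -0.345, 0.006, 0, 0, 0]]])

```text
clock: 1.35
tool_pos: [0.4699, -0.147, 0.2799]
eef_rot: [0.728, -0.685, -0.001, -0.001]
contact_force: [1.1, 0.2, -0.2]
opening: 1.0
```

```bash
python3 t.py .4705 .1515 .20
```

```text
1.35 [ 0.4699 -0.147   0.2799] F [ 1.13  0.22 -0.23] op 1.0 q [ 0.29  0.49 -0.11  1.93  0.08  0.73 -1.38]
[-0.992, -0.0629, 0.2697, -0.0, 0.001, 0.0013]
```

>>> play_rows(deltas=[[[-1, -0.992, -0.063, 0.2, 0, 0, 0], [-1, -0.992, -0.063, 0.2, 0, 0, 0], [-1, -0.992, -0.063, 0.2, 0, 0, 0], [-1, -0.992, -0.063, 0.2, 0, 0, 0], [-1, -0.992, -0.063, 0.2, 0, 0, 0]]])

```text
clock: 1.98
tool_pos: [0.4702, 0.1537, 0.2203]
eef_rot: [0.729, -0.685, -0.001, -0.001]
contact_force: [0.4, 0.5, 0.3]
opening: 0.999
```

```bash
python3 - <<'E'
from h import *
crop("side",(225,60,385,180),"d1",5); crop("top",(130,160,270,310),"d2",4)
E
python3 t.py .4705 .1515 .10
```

```text
2.075 [0.4692 0.1597 0.2198] F [-0.06 -0.28 -0.23] op 1.001 q [-0.37  0.58 -0.07  1.99  0.06  0.57 -1.98]
[0.0306, -0.0026, 0.3991, 0.0003, 0.0025, 0.0052]
```

View pics/d1.png

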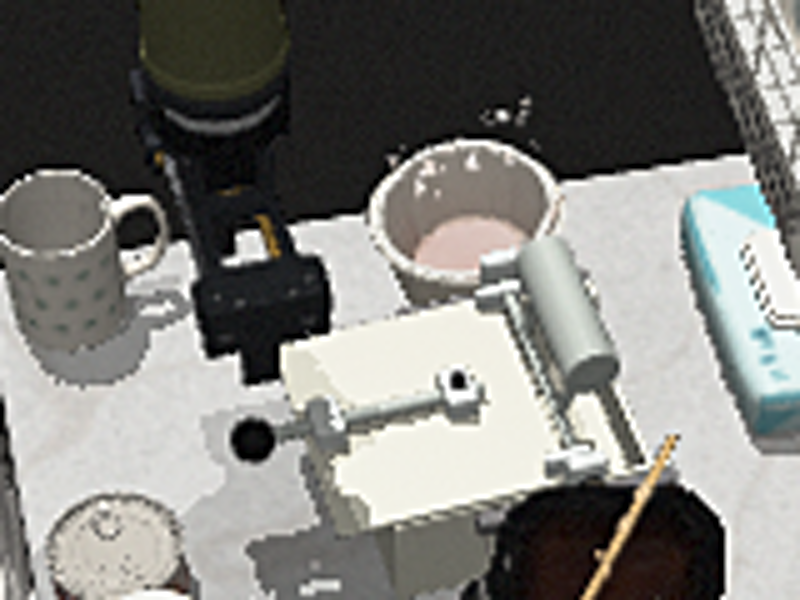

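View pics/d2.png

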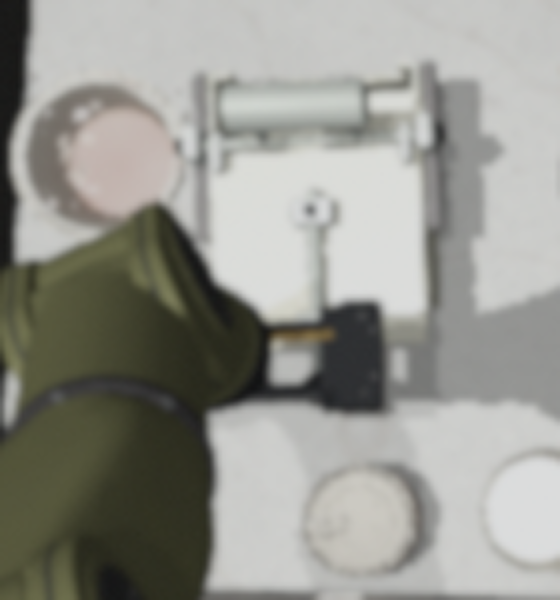

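```bash
python3 - <<'E'
from h import *
st=get_state(); q=R.from_quat(st["eef_rot"]); p=st["tool_pos"]
i=cv2.imread("pics/d1.png"); j=cv2.imread("pics/d2.png")
for d,c in (((0,0,0),(0,0,255)),((0,0,.019),(0,255,255)),((.044,0,.019),(0,255,0)),((-.044,0,.019),(255,0,255)),((.0935,0,-.045),(255,0,0)),((-.0935,0,-.045),(255,128,0))):
    w=p+q.apply(d); a=(proj("side",w)-[225,60])*5; b=(proj("top",w)-[130,160])*4
    cv2.circle(i,tuple(int(v) for v in a),4,c,-1);cv2.circle(j,tuple(int(v) for v in b),4,c,-1)
cv2.imwrite("pics/d3.png",np.hstack([i[:,:400],j[:,160:560]]))
E
```

```text
(no output)
```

View pics/d3.png

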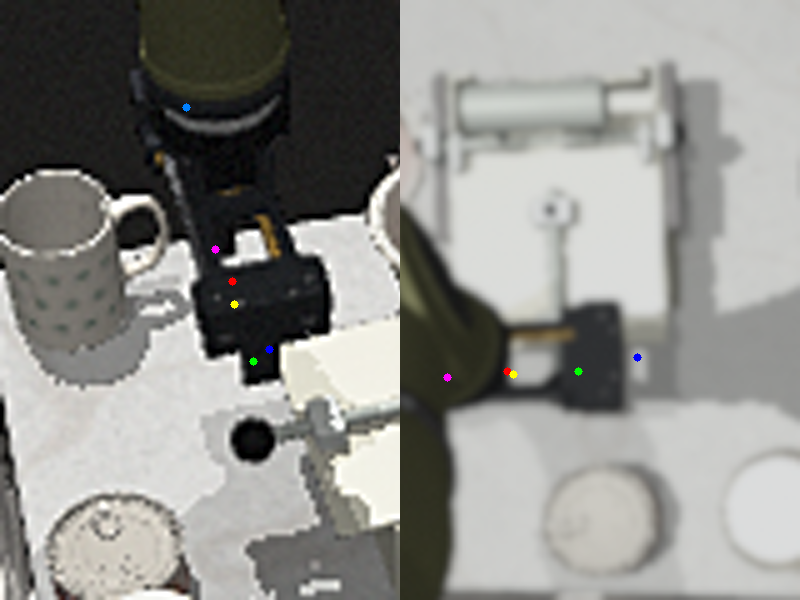

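>>> play_rows(deltas=[[[-1, 0.028, -0.004, 0.15, 0, 0, 0.005], [-1, 0.028, -0.004, 0.3, 0, 0, 0.005], [-1, 0.028, -0.004, 0.36, 0, 0, 0.005], [-1, 0.028, -0.004, 0.36, 0, 0, 0.005]]])

```text
clock: 2.58
tool_pos: [0.47, 0.1511, 0.1106]
eef_rot: [0.727, -0.687, -0.004, -0.001]
contact_force: [-0.5, -0.1, 0.2]
opening: 0.998
```

```bash
python3 - <<'E'
from h import *
crop("side",(235,90,315,180),"e1",6)
print(atz("side",(275.6,148),.09),atz("top",(209.6,257.1),.09))
E
python3 t.py .4705 .152 .091
```

```text
[0.47178639 0.15110083 0.09      ] [0.47020274 0.15258918 0.09      ]
2.625 [0.4707 0.1515 0.1116] F [0.2  0.25 1.03] op 1.001 q [-0.37  0.77 -0.04  2.08  0.08  0.29 -1.99]
[-0.0013, 0.0005, 0.0686, 0.0007, 0.0023, 0.0]
```

View pics/e1.png

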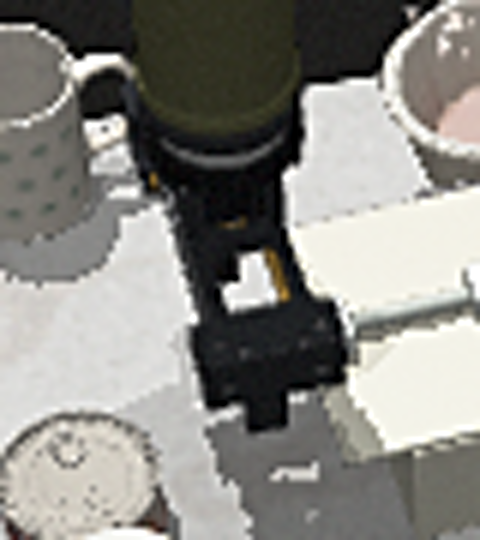

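>>> play_rows(deltas=[[[-1, 0, 0, 0.035, 0, 0, 0], [-1, 0, 0, 0.066, 0, 0, 0], [-1, 0, 0, 0.066, 0, 0, 0], [-0.2, 0, 0, 0.066, 0, 0, 0], [0.2, 0, 0, 0.066, 0, 0, 0]]], force=8)

```text
clock: 3.25
tool_pos: [0.4709, 0.1517, 0.092]
eef_rot: [0.727, -0.687, -0.003, -0.002]
contact_force: [-0.5, -0.7, -0.1]
opening: 0.796
```

```bash
python3 t.py .4705 .152 .091
```

```text
3.25 [0.4709 0.1517 0.092 ] F [-0.54 -0.71 -0.08] op 0.796 q [-0.38  0.81 -0.04  2.08  0.08  0.25 -2.  ]
[-0.001, 0.0011, 0.0034, 0.0005, 0.0023, 0.0001]
```

>>> play_rows(deltas=[[[0.2, 0, 0, 0.003, 0, 0, 0], [0.2, 0, 0, 0.003, 0, 0, 0], [0.3, 0, 0, 0.003, 0, 0, 0], [0.4, 0, 0, 0.003, 0, 0, 0], [0.5, 0, 0, 0.003, 0, 0, 0]]], force=8)

```text
clock: 3.88
tool_pos: [0.4708, 0.1524, 0.0911]
eef_rot: [0.727, -0.686, -0.003, -0.002]
contact_force: [-0.2, 1.3, 0.6]
opening: 0.306
```

```bash
python3 t.py .4705 .152 .091
```

```text
3.875 [0.4708 0.1524 0.0911] F [-0.24  1.29  0.6 ] op 0.306 q [-0.38  0.81 -0.04  2.08  0.08  0.24 -2.  ]
[0.0012, 0.0011, 0.0005, 0.0005, 0.0026, 0.0003]
```

>>> play_rows(deltas=[[[0.8, 0, 0, 0, 0, 0, 0], [0.8, 0, 0, 0, 0, 0, 0]]], force=8)

```text
clock: 4.12
tool_pos: [0.4708, 0.1524, 0.0911]
eef_rot: [0.727, -0.686, -0.003, -0.002]
contact_force: [-0.1, 1.5, 0.7]
opening: 0.304
```

```bash
python3 t.py .4705 .152 .091
```

```text
4.125 [0.4708 0.1524 0.0911] F [-0.15  1.48  0.68] op 0.304 q [-0.38  0.81 -0.04  2.08  0.08  0.24 -2.  ]
[0.0014, 0.0012, 0.0004, 0.0004, 0.0026, 0.0003]
```

>>> play_rows(deltas=[[[0.8, 0, 0, -0.016, 0, 0, 0], [0.8, 0, -0.001, -0.033, 0, 0, 0], [0.8, 0, -0.002, -0.05, 0, 0, 0], [0.8, 0, -0.003, -0.066, 0, 0, 0]]])

```text
clock: 4.62
tool_pos: [0.4717, 0.1525, 0.1113]
eef_rot: [0.727, -0.686, -0.004, -0.002]
contact_force: [-0.2, 2.5, -2.3]
opening: 0.306
```

```bash
python3 t.py; python3 - <<'E'
from h import *
crop("side",(225,80,385,200),"f1",5)
E
```

```text
4.625 [0.4717 0.1525 0.1113] F [-0.2   2.49 -2.27] op 0.306 q [-0.37  0.78 -0.04  2.07  0.08  0.29 -1.99]
```

View pics/f1.png

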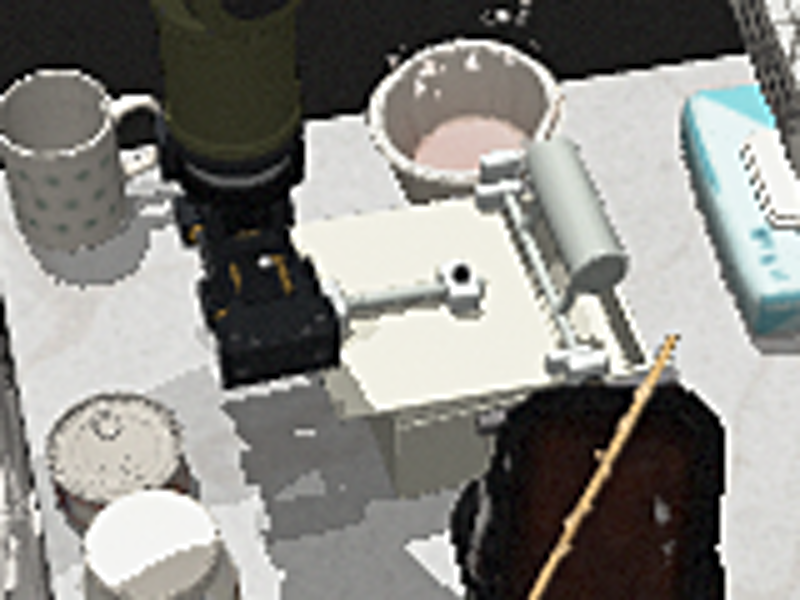

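```bash
cat > arc.py <<'E'
from h import *
import sys
# args: L, dtheta per row, n, optional yshift
L=float(sys.argv[1]); dth=float(sys.argv[2]); n=int(sys.argv[3])
yaw=.057; ex=np.array([np.cos(yaw),np.sin(yaw),0]); ey=np.array([-np.sin(yaw),np.cos(yaw),0]); ez=np.array([0,0,1.])
K0=np.array([.4708,.1524,.0901])
s=get_state(); p=s["tool_pos"]; q=R.from_quat(s["eef_rot"]); d=p-K0; F=s["contact_force"]
ax=K0+L*ex; v=p-ax; th=np.arctan2(v@ez,-(v@ex)); rad=np.hypot(v@ez,v@ex)
er=-np.cos(th)*ex+np.sin(th)*ez; et=np.sin(th)*ex+np.cos(th)*ez
print("t",round(float(s["clock"]),2),"d box",np.round([d@ex*1e3,d@ey*1e3,d@ez*1e3],1),"th",round(th,3),"rad",round(rad,4),"Frad",round(F@er,2),"Ftan",round(F@et,2),"Fbox",np.round([F@ex,F@ey,F[2]],2),"op",round(float(s["opening"]),3))
for i in range(1,n+1):
    t=th+dth*i; w=ax+rad*(-np.cos(t)*ex+np.sin(t)*ez)+(d@ey)*ey
    print(np.round(q.inv().apply(w-p)/.3,4).tolist(), end=" ")
print()
E
python3 arc.py .195 .03 5
```

```text
t 4.67 d box [ 1.  -0.  21.7] th 0.111 rad 0.1952 Frad 0.74 Ftan -0.9 Fbox [-0.84  2.25 -0.81] op 0.303
[-0.0002, -0.0024, -0.0194] [-0.0003, -0.0055, -0.0387] [-0.0005, -0.0091, -0.0578] [-0.0006, -0.0132, -0.0769] [-0.0008, -0.018, -0.0958]
```

>>> play_rows(deltas=[[[0.8, -0.001, -0.0024, -0.0194, 0, 0, 0], [0.8, -0.002, -0.0055, -0.0387, 0, 0, 0], [0.8, -0.003, -0.009, -0.0578, 0, 0, 0], [0.8, -0.003, -0.013, -0.077, 0, 0, 0], [0.8, -0.003, -0.018, -0.096, 0, 0, 0]]])

```text
clock: 5.3
tool_pos: [0.4771, 0.1531, 0.141]
eef_rot: [0.727, -0.686, -0.003, -0.002]
contact_force: [-0.6, 0.2, -1.0]
opening: 0.302
```

```bash
python3 arc.py .195 .03 5
```

```text
t 5.3 d box [ 6.3  0.4 50.9] th 0.263 rad 0.1954 Frad 0.32 Ftan -1.13 Fbox [-0.6   0.19 -1.01] op 0.302
[-0.0001, -0.0053, -0.0188] [-0.0003, -0.0112, -0.0374] [-0.0004, -0.0177, -0.0559] [-0.0006, -0.0247, -0.0741] [-0.0007, -0.0323, -0.0921]
```

>>> play_rows(deltas=[[[0.8, 0, -0.0053, -0.0188, 0, 0, 0], [0.8, 0, -0.0112, -0.0374, 0, 0, 0], [0.8, 0, -0.0177, -0.056, 0, 0, 0], [0.8, 0, -0.0247, -0.074, 0, 0, 0], [0.8, 0, -0.0323, -0.092, 0, 0, 0]]])

```text
clock: 5.92
tool_pos: [0.487, 0.1538, 0.1689]
eef_rot: [0.727, -0.686, -0.003, -0.002]
contact_force: [-0.3, 1.5, -1.9]
opening: 0.306
```

```bash
python3 arc.py .195 .03 5
```

```text
t 5.92 d box [16.3  0.5 78.8] th 0.415 rad 0.1953 Frad -0.57 Ftan -1.87 Fbox [-0.23  1.47 -1.94] op 0.306
[-0.0001, -0.0081, -0.0178] [-0.0003, -0.0168, -0.0353] [-0.0004, -0.026, -0.0525] [-0.0006, -0.0357, -0.0695] [-0.0007, -0.0459, -0.0861]
```

>>> play_rows(deltas=[[[0.8, -0.001, -0.0081, -0.0178, 0, 0, 0], [0.8, -0.002, -0.0168, -0.0353, 0, 0, 0], [0.8, -0.002, -0.026, -0.0525, 0, 0, 0], [0.8, -0.002, -0.0357, -0.0695, 0, 0, 0], [0.8, -0.002, -0.0459, -0.086, 0, 0, 0]]])

```text
clock: 6.55
tool_pos: [0.5012, 0.1551, 0.1951]
eef_rot: [0.727, -0.686, -0.003, -0.003]
contact_force: [0.9, 0.7, -3.3]
opening: 0.305
```

```bash
python3 arc.py .195 .03 5;python3 - <<'E'
from h import *
crop("side",(225,60,385,180),"g1",5)
E
```

```text
t 6.55 d box [ 30.5   0.9 105. ] th 0.568 rad 0.1951 Frad -2.54 Ftan -2.29 Fbox [ 0.91  0.65 -3.29] op 0.305
[-0.0001, -0.0107, -0.0163] [-0.0003, -0.0219, -0.0323] [-0.0004, -0.0336, -0.0479] [-0.0005, -0.0458, -0.0632] [-0.0006, -0.0584, -0.0781]
```

View pics/g1.png

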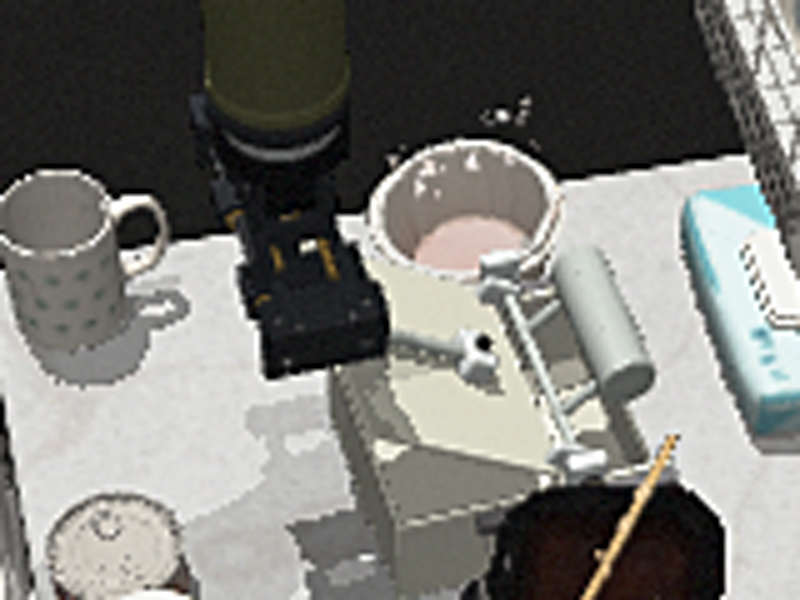

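```bash
sed -i 's/w=ax+rad\*/w=ax+(rad+(L-rad)*min(1,i\/3))*/' arc.py; python3 arc.py .187 .03 5;python3 arc.py .183 .03 5
```

```text
t 6.6 d box [ 31.    1.  105.5] th 0.595 rad 0.1884 Frad -0.2 Ftan 0.5 Fbox [ 0.45 -0.24  0.3 ] op 0.304
[-0.0001, -0.012, -0.0146] [-0.0002, -0.0244, -0.0287] [-0.0003, -0.0372, -0.0425] [-0.0005, -0.0493, -0.0568] [-0.0006, -0.0617, -0.0707] 
t 6.6 d box [ 31.    1.  105.5] th 0.607 rad 0.1851 Frad -0.2 Ftan 0.5 Fbox [ 0.45 -0.24  0.3 ] op 0.304
[-0.0001, -0.0126, -0.0137] [-0.0002, -0.0256, -0.0269] [-0.0003, -0.0389, -0.0397] [-0.0004, -0.0509, -0.0536] [-0.0005, -0.0632, -0.0671]
```

>>> play_rows(deltas=[[[0.8, 0, -0.012, -0.0146, 0, 0, 0], [0.8, 0, -0.0244, -0.0287, 0, 0, 0], [0.8, 0, -0.0372, -0.0425, 0, 0, 0], [0.8, 0, -0.0493, -0.0568, 0, 0, 0], [0.8, 0, -0.0617, -0.0707, 0, 0, 0]]])

```text
clock: 7.22
tool_pos: [0.519, 0.1564, 0.2171]
eef_rot: [0.728, -0.686, -0.004, -0.002]
contact_force: [-4.7, 1.9, 1.9]
opening: 0.303
```

```bash
python3 arc.py .187 .03 5;python3 arc.py .183 .03 5
```

```text
t 7.22 d box [ 48.3   1.3 127. ] th 0.741 rad 0.188 Frad 4.68 Ftan -1.75 Fbox [-4.63  2.2   1.87] op 0.303
[-0.0001, -0.0137, -0.0129] [-0.0002, -0.0277, -0.0254] [-0.0003, -0.0421, -0.0374] [-0.0004, -0.0561, -0.0498] [-0.0004, -0.0704, -0.0619] 
t 7.22 d box [ 48.3   1.3 127. ] th 0.756 rad 0.1851 Frad 4.65 Ftan -1.82 Fbox [-4.63  2.2   1.87] op 0.303
[-0.0001, -0.0145, -0.0117] [-0.0002, -0.0293, -0.0228] [-0.0002, -0.0444, -0.0335] [-0.0003, -0.0582, -0.0455] [-0.0004, -0.0724, -0.057]
```

```bash
python3 arc.py .193 .03 5;python3 arc.py .196 .03 5
```

```text
t 7.22 d box [ 48.3   1.3 127. ] th 0.72 rad 0.1925 Frad 4.71 Ftan -1.65 Fbox [-4.63  2.2   1.87] op 0.303
[-0.0001, -0.0125, -0.0147] [-0.0002, -0.0254, -0.029] [-0.0003, -0.0387, -0.043] [-0.0004, -0.0529, -0.0561] [-0.0005, -0.0674, -0.0688] 
t 7.22 d box [ 48.3   1.3 127. ] th 0.71 rad 0.1948 Frad 4.73 Ftan -1.6 Fbox [-4.63  2.2   1.87] op 0.303
[-0.0001, -0.0119, -0.0155] [-0.0002, -0.0242, -0.0307] [-0.0004, -0.037, -0.0456] [-0.0005, -0.0513, -0.0591] [-0.0006, -0.0659, -0.0721]
```

>>> play_rows(deltas=[[[0.8, -0.002, -0.0105, -0.0165, 0, 0, 0], [0.8, -0.003, -0.0235, -0.0315, 0, 0, 0], [0.8, -0.004, -0.037, -0.046, 0, 0, 0]]])

```text
clock: 7.6
tool_pos: [0.532, 0.1578, 0.2311]
eef_rot: [0.727, -0.686, -0.003, -0.003]
contact_force: [6.0, 0.6, -8.4]
opening: 0.303
```

```bash
python3 arc.py .195 .03 5
```

```text
t 7.6 d box [ 61.4   1.9 141. ] th 0.813 rad 0.1942 Frad -10.21 Ftan -1.39 Fbox [ 6.01  0.28 -8.36] op 0.303
[-0.0001, -0.0137, -0.0138] [-0.0002, -0.0279, -0.0271] [-0.0003, -0.0425, -0.0401] [-0.0004, -0.058, -0.0519] [-0.0005, -0.0738, -0.0633]
```

>>> play_rows(deltas=[[[0.8, 0, -0.0023, 0.0024, 0, 0, 0], [0.8, 0, -0.0023, 0.0024, 0, 0, 0]]], force=4)

```text
clock: 7.85
tool_pos: [0.5317, 0.1578, 0.2304]
eef_rot: [0.727, -0.686, -0.004, -0.002]
contact_force: [-2.0, -0.6, 1.7]
opening: 0.311
```

```bash
python3 arc.py .19 .03 5
```

```text
t 7.85 d box [ 61.1   1.9 140.3] th 0.828 rad 0.1905 Frad 2.6 Ftan -0.38 Fbox [-2.03 -0.52  1.66] op 0.311
[-0.0001, -0.0146, -0.0122] [-0.0002, -0.0295, -0.024] [-0.0003, -0.0448, -0.0354] [-0.0003, -0.0601, -0.0467] [-0.0004, -0.0757, -0.0576]
```

```bash
sed -i 's/.1524,.0901/.1524,.0911/' arc.py; python3 arc.py .19 .02 5
```

```text
t 7.85 d box [ 61.1   1.9 139.3] th 0.824 rad 0.1898 Frad 2.6 Ftan -0.37 Fbox [-2.03 -0.52  1.66] op 0.311
[-0.0001, -0.0092, -0.0087] [-0.0001, -0.0186, -0.0172] [-0.0002, -0.0282, -0.0255] [-0.0003, -0.038, -0.0334] [-0.0003, -0.0481, -0.0412]
```

>>> play_rows(deltas=[[[0.8, 0, -0.0092, -0.0087, 0, 0, 0], [0.8, 0, -0.0186, -0.0172, 0, 0, 0], [0.8, 0, -0.0282, -0.0255, 0, 0, 0]]], force=3)

```text
clock: 8.22
tool_pos: [0.5405, 0.1584, 0.2382]
eef_rot: [0.727, -0.686, -0.004, -0.003]
contact_force: [1.0, 1.3, -1.5]
opening: 0.31
```

```bash
python3 arc.py .19 .02 5
```

```text
t 8.22 d box [ 70.    2.  147.1] th 0.886 rad 0.1899 Frad -1.8 Ftan -0.14 Fbox [ 1.03  1.24 -1.49] op 0.31
[-0.0001, -0.0098, -0.008] [-0.0001, -0.0198, -0.0158] [-0.0002, -0.0299, -0.0235] [-0.0002, -0.0402, -0.0308] [-0.0003, -0.0507, -0.0379]
```

Good, low force. Continue with L ≈ 0.189.

```bash
python3 arc.py .189 .025 5
```

```text
t 8.22 d box [ 70.    2.  147.1] th 0.89 rad 0.1892 Frad -1.81 Ftan -0.14 Fbox [ 1.03  1.24 -1.49] op 0.31
[-0.0001, -0.0125, -0.0096] [-0.0001, -0.0253, -0.0188] [-0.0002, -0.0383, -0.0277] [-0.0003, -0.0514, -0.0365] [-0.0003, -0.0646, -0.045]
```

>>> play_rows(deltas=[[[0.8, -0.001, -0.0102, -0.0076, 0, 0, 0], [0.8, -0.002, -0.0202, -0.0154, 0, 0, 0], [0.8, -0.002, -0.0302, -0.0231, 0, 0, 0], [0.8, -0.002, -0.0405, -0.0304, 0, 0, 0], [0.8, -0.002, -0.051, -0.0375, 0, 0, 0]]], force=3)

```text
clock: 8.85
tool_pos: [0.5562, 0.1598, 0.2495]
eef_rot: [0.727, -0.686, -0.004, -0.003]
contact_force: [1.4, -0.2, -1.8]
opening: 0.309
```

```bash
python3 arc.py .19 .02 5;python3 arc.py .188 .02 5
```

```text
t 8.85 d box [ 85.6   2.5 158.4] th 0.988 rad 0.1897 Frad -2.31 Ftan 0.19 Fbox [ 1.43 -0.26 -1.82] op 0.309
[-0.0001, -0.0105, -0.0071] [-0.0001, -0.0211, -0.014] [-0.0002, -0.0318, -0.0207] [-0.0002, -0.0429, -0.027] [-0.0002, -0.054, -0.0329] 
t 8.85 d box [ 85.6   2.5 158.4] th 0.997 rad 0.1886 Frad -2.31 Ftan 0.21 Fbox [ 1.43 -0.26 -1.82] op 0.309
[-0.0, -0.011, -0.0061] [-0.0001, -0.0221, -0.012] [-0.0001, -0.0333, -0.0177] [-0.0002, -0.0443, -0.0238] [-0.0002, -0.0554, -0.0296]
```

>>> play_rows(deltas=[[[0.8, 0, -0.011, -0.0063, 0, 0, 0], [0.8, 0, -0.0221, -0.0124, 0, 0, 0], [0.8, 0, -0.033, -0.0182, 0, 0, 0], [0.8, 0, -0.044, -0.0243, 0, 0, 0], [0.8, 0, -0.055, -0.03, 0, 0, 0]]], force=3)

```text
clock: 9.48
tool_pos: [0.5728, 0.1611, 0.2588]
eef_rot: [0.727, -0.686, -0.004, -0.003]
contact_force: [-0.9, 0.8, 1.3]
opening: 0.31
```

```bash
python3 arc.py .189 .025 5;python3 arc.py .187 .025 5;python3 - <<'E'
from h import *
crop("side",(225,60,385,180),"g2",5)
E
```

```text
t 9.47 d box [102.3   2.9 167.7] th 1.094 rad 0.1888 Frad 1.49 Ftan -0.13 Fbox [-0.81  0.89  1.27] op 0.31
[-0.0001, -0.0139, -0.0073] [-0.0001, -0.0281, -0.0143] [-0.0001, -0.0424, -0.0209] [-0.0002, -0.0569, -0.0268] [-0.0002, -0.0716, -0.0325] 
t 9.47 d box [102.3   2.9 167.7] th 1.103 rad 0.1878 Frad 1.49 Ftan -0.15 Fbox [-0.81  0.89  1.27] op 0.31
[-0.0, -0.0145, -0.006] [-0.0001, -0.029, -0.0117] [-0.0001, -0.0437, -0.017] [-0.0001, -0.0582, -0.0228] [-0.0002, -0.0728, -0.0282]
```

View pics/g2.png

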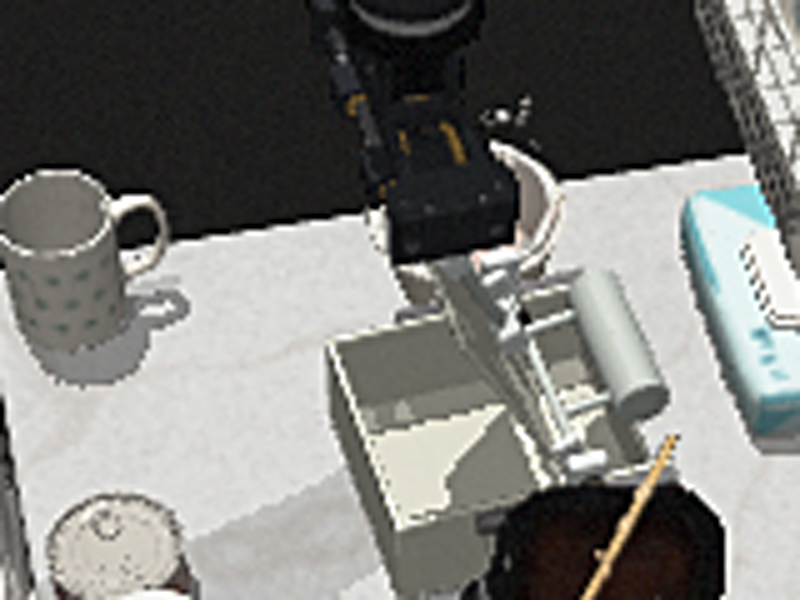

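>>> play_rows(deltas=[[[0.8, 0, -0.0139, -0.0076, 0, 0, 0], [0.8, 0, -0.0281, -0.0146, 0, 0, 0], [0.8, 0, -0.0424, -0.021, 0, 0, 0], [0.8, 0, -0.0569, -0.0268, 0, 0, 0], [0.8, 0, -0.0716, -0.0323, 0, 0, 0]]], force=3)

```text
clock: 10.15
tool_pos: [0.5951, 0.1628, 0.2686]
eef_rot: [0.727, -0.686, -0.004, -0.004]
contact_force: [1.4, 3.7, -4.1]
opening: 0.31
```

```bash
python3 arc.py .189 .03 5;python3 arc.py .187 .03 5
```

```text
t 10.15 d box [124.7   3.3 177.5] th 1.223 rad 0.1888 Frad -4.41 Ftan 0.1 Fbox [ 1.6   3.6  -4.11] op 0.31
[-0.0, -0.0178, -0.0064] [-0.0001, -0.0357, -0.0122] [-0.0001, -0.0539, -0.0175] [-0.0001, -0.0722, -0.022] [-0.0001, -0.0907, -0.026] 
t 10.15 d box [124.7   3.3 177.5] th 1.233 rad 0.1881 Frad -4.41 Ftan 0.14 Fbox [ 1.6   3.6  -4.11] op 0.31
[-0.0, -0.0182, -0.0048] [-0.0, -0.0365, -0.009] [-0.0, -0.0549, -0.0126] [-0.0001, -0.0731, -0.0169] [-0.0001, -0.0915, -0.0207]
```

>>> play_rows(deltas=[[[0.8, -0.002, -0.0182, -0.0045, 0, 0, 0], [0.8, -0.003, -0.0365, -0.0088, 0, 0, 0], [0.8, -0.003, -0.0549, -0.0126, 0, 0, 0], [0.8, -0.003, -0.0731, -0.0167, 0, 0, 0], [0.8, -0.003, -0.0915, -0.0203, 0, 0, 0]]], force=3)

```text
clock: 10.78
tool_pos: [0.6231, 0.1654, 0.2752]
eef_rot: [0.727, -0.686, -0.003, -0.004]
contact_force: [-0.4, 1.1, 2.8]
opening: 0.307
```

```bash
python3 arc.py .189 .03 5;python3 arc.py .187 .03 5
```

```text
t 10.78 d box [152.7   4.3 184.1] th 1.376 rad 0.1876 Frad 2.85 Ftan 0.2 Fbox [-0.36  1.09  2.83] op 0.307
[-0.0, -0.0182, -0.0048] [-0.0, -0.0366, -0.0091] [-0.0001, -0.0552, -0.0128] [-0.0, -0.074, -0.0145] [-0.0, -0.0929, -0.0156] 
t 10.78 d box [152.7   4.3 184.1] th 1.387 rad 0.1873 Frad 2.85 Ftan 0.17 Fbox [-0.36  1.09  2.83] op 0.307
[-0.0, -0.0185, -0.0028] [0.0, -0.0371, -0.0051] [0.0, -0.0557, -0.0068] [0.0, -0.0744, -0.0083] [0.0, -0.093, -0.0092]
```

>>> play_rows(deltas=[[[0.8, 0, -0.018, -0.005, 0, 0, 0], [0.8, 0, -0.036, -0.008, 0, 0, 0], [0.8, 0, -0.054, -0.011, 0, 0, 0], [0.8, 0, -0.072, -0.013, 0, 0, 0], [0.8, 0, -0.085, -0.014, 0, 0, 0]]], force=3)

```text
clock: 11.4
tool_pos: [0.6484, 0.1673, 0.2788]
eef_rot: [0.728, -0.686, -0.004, -0.004]
contact_force: [-0.4, 2.9, -4.8]
opening: 0.308
```

```bash
python3 arc.py .189 .03 5
```

```text
t 11.4 d box [178.2   4.8 187.7] th 1.513 rad 0.188 Frad -4.77 Ftan -0.53 Fbox [-0.25  2.89 -4.8 ] op 0.308
[0.0, -0.0188, -0.0019] [0.0, -0.0376, -0.0032] [0.0001, -0.0565, -0.004] [0.0001, -0.0754, -0.0031] [0.0002, -0.0942, -0.0017]
```

>>> play_rows(deltas=[[[0.3, -0.001, 0, 0.001, 0, 0, 0], [0, -0.001, 0, 0.001, 0, 0, 0], [-0.4, -0.001, 0, 0.001, 0, 0, 0], [-0.4, -0.001, 0, 0.001, 0, 0, 0], [-0.4, -0.001, 0, 0.001, 0, 0, 0]]])

```text
clock: 12.02
tool_pos: [0.6484, 0.1674, 0.2786]
eef_rot: [0.728, -0.686, -0.004, -0.004]
contact_force: [-0.0, -0.0, 0.5]
opening: 0.702
```

```bash
python3 arc.py .189 .03 5; python3 - <<'E'
from h import *
crop("side",(225,40,385,160),"k1",5)
E
```

```text
t 12.03 d box [178.2   4.9 187.5] th 1.513 rad 0.1878 Frad 0.51 Ftan -0.02 Fbox [-0.04 -0.03  0.5 ] op 0.702
[0.0, -0.0187, -0.0021] [0.0, -0.0376, -0.0036] [0.0001, -0.0565, -0.0046] [0.0001, -0.0753, -0.0037] [0.0001, -0.0942, -0.0022]
```

View pics/k1.png

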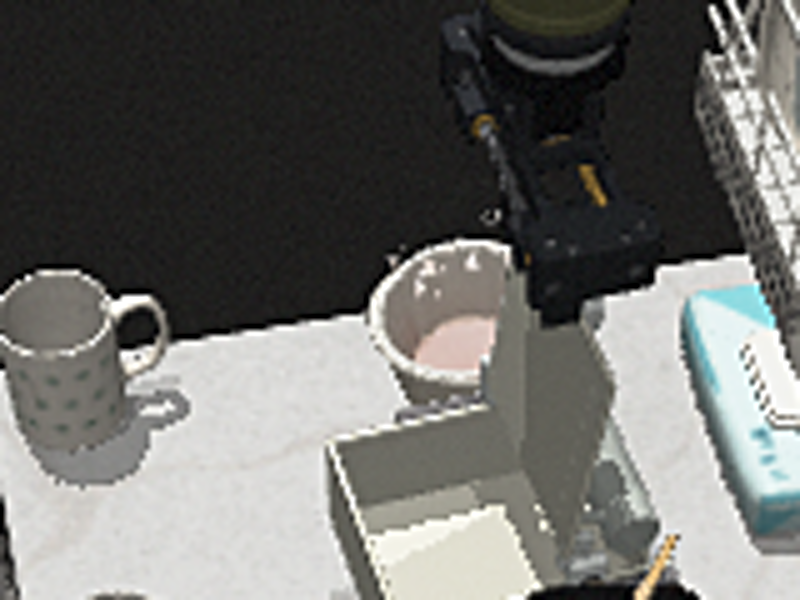

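>>> play_rows(deltas=[[[-0.4, 0, 0.02, -0.1, 0, 0, 0], [-0.4, 0, 0.04, -0.2, 0, 0, 0], [-0.4, 0, 0.2, -0.22, 0, 0, 0], [-0.4, 0, 0.4, -0.22, 0, 0, 0], [-0.4, 0, 0.5, -0.22, 0, 0, 0]]])

```text
clock: 12.7
tool_pos: [0.4957, 0.1577, 0.3449]
eef_rot: [0.728, -0.686, -0.004, -0.003]
contact_force: [1.4, 0.0, 1.0]
opening: 0.697
```

```bash
python3 t.py .47 -0.1 .3; python3 - <<'E'
from h import *
crop("side",(225,40,385,160),"k2",5)
E
```

```text
12.7 [0.4957 0.1577 0.3449] F [1.42 0.05 0.95] op 0.697 q [-0.33  0.44 -0.09  1.76  0.03  0.94 -1.94]
[0.854, 0.1368, 0.1405, 0.0003, 0.0035, 0.0009]
```

View pics/k2.png

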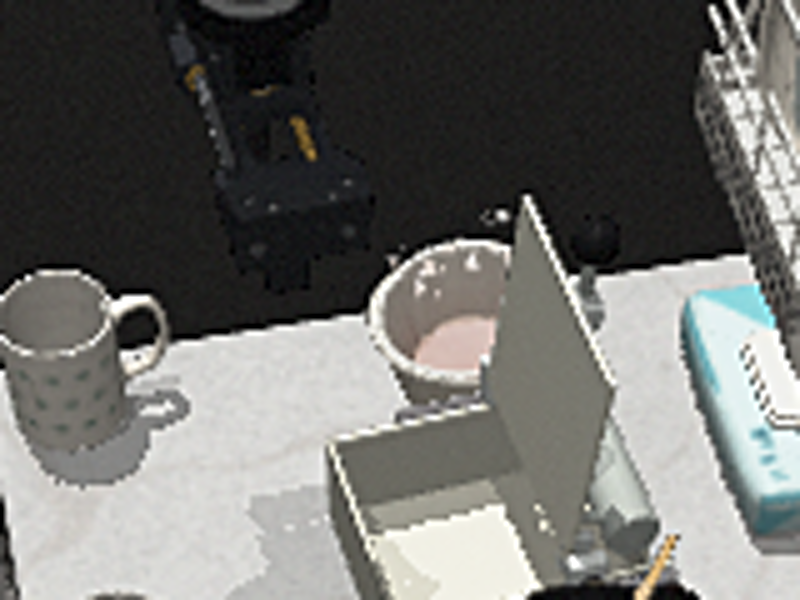

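```bash
python3 - <<'E'
from h import *
np.set_printoptions(precision=4,suppress=True)
print(atz("side",(288.9,281.7),.035),atz("top",(350,276.8),.033),atz("top",(350,276.8),.02))
print("can",atz("side",(276,308),.168),atz("top",(398,292),.168))
i=crop("side",(250,245,330,345),"m1",6)
crop("top",(310,240,430,310),"m2",6)
E
```

```text
[ 0.4291 -0.2728  0.035 ] [ 0.4251 -0.2669  0.033 ] [ 0.4258 -0.268   0.02  ]
can [ 0.3798 -0.3921  0.168 ] [ 0.3793 -0.389   0.168 ]
```

View pics/m1.png

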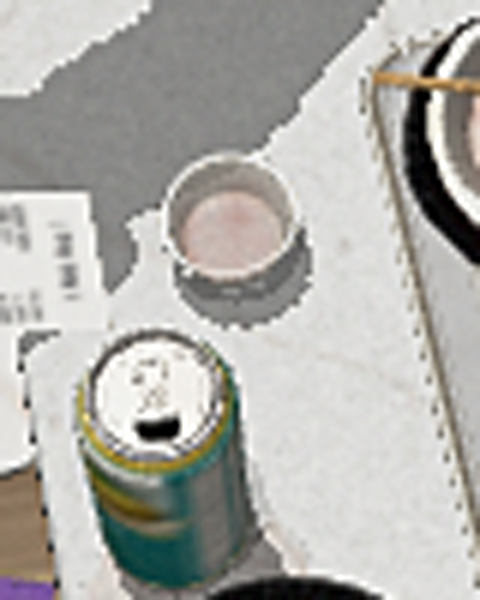

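View pics/m2.png

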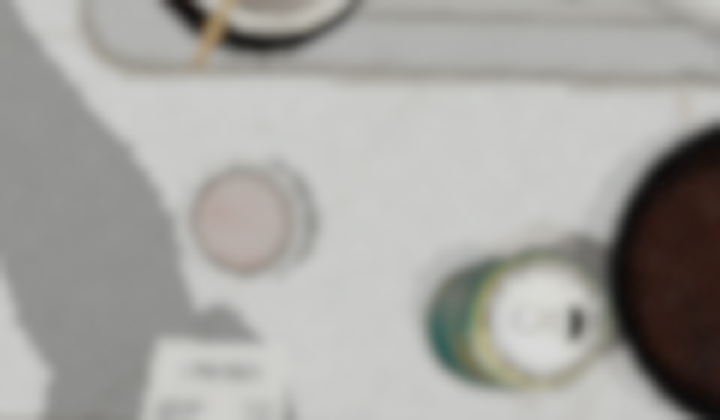

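```bash
python3 - <<'E'
from h import *
np.set_printoptions(precision=4,suppress=True)
print("rim",atz("top",(352,276),.035))
print("sinkbowl",tri((343.5,264),(355,223)), "left edge", atz("side",(322,266),.03),atz("side",(318,262),.0))
# box corners: top rim z=.075 front
print(atz("side",(225+328/5,40+440/5),.075))
E
python3 t.py .43 -0.13 .30 1.57
```

```text
rim [ 0.4276 -0.2728  0.035 ]
sinkbowl (array([ 0.5819, -0.2749,  0.0846]), np.float64(0.0038097600535789175)) left edge [ 0.5293 -0.2431  0.03  ] [ 0.5247 -0.2142  0.    ]
[0.5345 0.2341 0.075 ]
12.85 [0.498  0.158  0.3452] F [ 0.44  0.45 -0.14] op 0.7 q [-0.33  0.44 -0.09  1.76  0.03  0.94 -1.94]
[0.9464, 0.2837, 0.1399, -0.0029, 0.0027, -0.4807]
```

```bash
python3 - <<'E'
import numpy as np
for a in range(-90,90,10):
    t=np.radians(a);u=np.array([np.cos(t),np.sin(t)]);v=np.array([-u[1],u[0]])
    def cl(c,rr):
        c=np.array(c);d=np.maximum(np.abs([c@u,c@v])-[.0935,.0375],0);return round(np.hypot(*d)-rr,4)
    print(a,cl((-.049,-.118),.033),cl((.154,-.003),.062))
E
```

```text
-90 -0.0059 0.0545
-80 0.0013 0.0516
-70 0.0159 0.0442
-60 0.0309 0.0324
-50 0.0429 0.0169
-40 0.0514 0.0028
-30 0.0562 -0.0066
-20 0.0571 -0.0083
-10 0.0542 -0.0033
0 0.0475 -0.0015
10 0.0372 -0.0044
20 0.0236 -0.0087
30 0.008 -0.005
40 -0.0038 0.0057
50 -0.0046 0.0205
60 0.0002 0.0354
70 0.0011 0.0462
80 -0.0018 0.0527
```

```bash
python3 t.py .45 -0.12 .30 .5236
```

```text
12.85 [0.498  0.158  0.3452] F [ 0.44  0.45 -0.14] op 0.7 q [-0.33  0.44 -0.09  1.76  0.03  0.94 -1.94]
[0.9171, 0.2151, 0.1402, -0.0011, 0.0034, -0.1476]
```

>>> play_rows(deltas=[[[-1, 0.917, 0.215, 0.14, 0, 0, -0.148], [-1, 0.917, 0.215, 0.14, 0, 0, -0.148], [-1, 0.917, 0.215, 0.14, 0, 0, -0.148], [-1, 0.917, 0.215, 0.14, 0, 0, -0.148], [-1, 0.917, 0.215, 0.14, 0, 0, -0.148]]])

```text
clock: 13.48
tool_pos: [0.4505, -0.1243, 0.2996]
eef_rot: [0.865, -0.502, -0.002, -0.004]
contact_force: [0.8, 0.5, 0.4]
opening: 1.0
```

```bash
python3 t.py .428 -0.272 .17 .5236
```

```text
13.475 [ 0.4505 -0.1243  0.2996] F [0.76 0.47 0.37] op 1.0 q [ 0.31  0.43 -0.19  1.97  0.1   0.76 -0.99]
[0.3935, 0.3119, 0.427, -0.0017, 0.0026, -0.0013]
```

>>> play_rows(deltas=[[[-1, 0.2, 0.155, 0.2, -0.002, 0.003, 0], [-1, 0.393, 0.312, 0.35, -0.002, 0.003, 0], [-1, 0.393, 0.312, 0.427, -0.002, 0.003, 0], [-1, 0.393, 0.312, 0.427, -0.002, 0.003, 0], [-1, 0.393, 0.312, 0.427, -0.002, 0.003, 0]]])

```text
clock: 14.1
tool_pos: [0.4286, -0.2723, 0.1694]
eef_rot: [0.865, -0.502, 0.0, 0.0]
contact_force: [-0.3, -0.1, 0.1]
opening: 0.999
```

```bash
python3 t.py .428 -0.272 .06 .5236;  python3 - <<'E'
from h import *
crop("side",(240,200,360,320),"n1",5)
E
```

```text
14.1 [ 0.4286 -0.2723  0.1694] F [-0.29 -0.07  0.12] op 0.999 q [ 0.56  0.68 -0.14  2.    0.2   0.47 -0.78]
[-0.002, 0.0009, 0.3646, 0.0002, -0.0002, -0.0017]
```

View pics/n1.png

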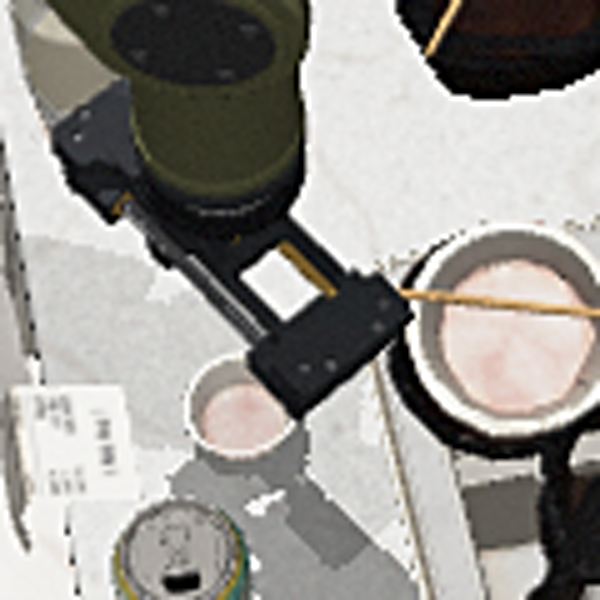

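>>> play_rows(deltas=[[[-1, -0.002, 0, 0.15, 0, 0, 0], [-1, -0.002, 0, 0.27, 0, 0, 0], [-1, -0.002, 0, 0.31, 0, 0, 0], [-1, -0.002, 0, 0.31, 0, 0, 0]]])

```text
clock: 14.65
tool_pos: [0.4302, -0.2701, 0.078]
eef_rot: [0.866, -0.501, 0.001, -0.0]
contact_force: [-0.3, -0.4, 0.5]
opening: 0.999
```

```bash
python3 t.py .428 -0.272 .04 .5236;  python3 - <<'E'
from h import *
crop("side",(240,220,360,340),"n2",5)
E
```

```text
14.65 [ 0.4302 -0.2701  0.078 ] F [-0.27 -0.37  0.49] op 0.999 q [ 0.52  0.85 -0.08  2.05  0.24  0.25 -0.82]
[0.0016, 0.0097, 0.1267, -0.0005, -0.0007, -0.0005]
```

View pics/n2.png

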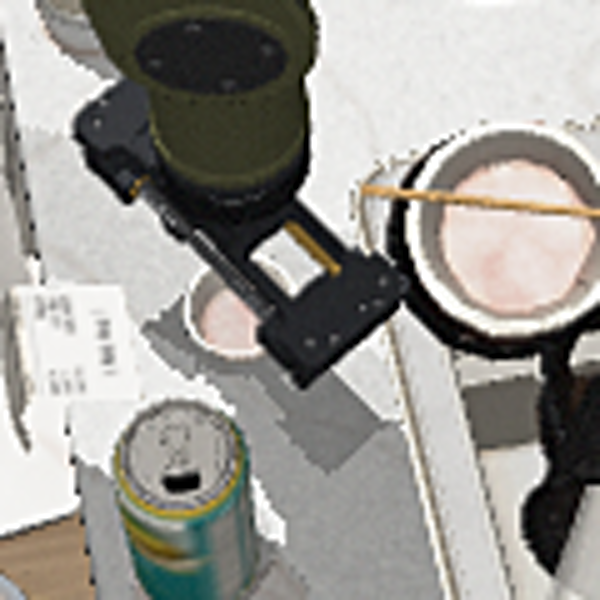

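```bash
python3 - <<'E'
from h import *
st=get_state(); q=R.from_quat(st["eef_rot"]); p=st["tool_pos"]
i=cv2.imread("pics/n2.png")
def cir(w,c,rad=4): cv2.circle(i,tuple(int(v) for v in (proj("side",w)-[240,220])*5),rad,c,-1)
for d,c in (((0,0,0),(0,0,255)),((.044,0,.019),(0,255,0)),((-.044,0,.019),(255,0,255)),((.0935,.0375,-.045),(255,0,0)),((.0935,-.0375,-.045),(255,0,0)),((-.0935,.0375,-.045),(255,128,0)),((-.0935,-.0375,-.045),(255,128,0))):
    cir(p+q.apply(d),c)
for a in np.linspace(0,2*np.pi,40): cir([.428+.032*np.cos(a),-.272+.032*np.sin(a),.035],(0,255,255),1); cir([.428+.024*np.cos(a),-.272+.024*np.sin(a),.0],(255,255,0),1)
cv2.imwrite("pics/n3.png",i)
E
```

```text
(no output)
```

View pics/n3.png

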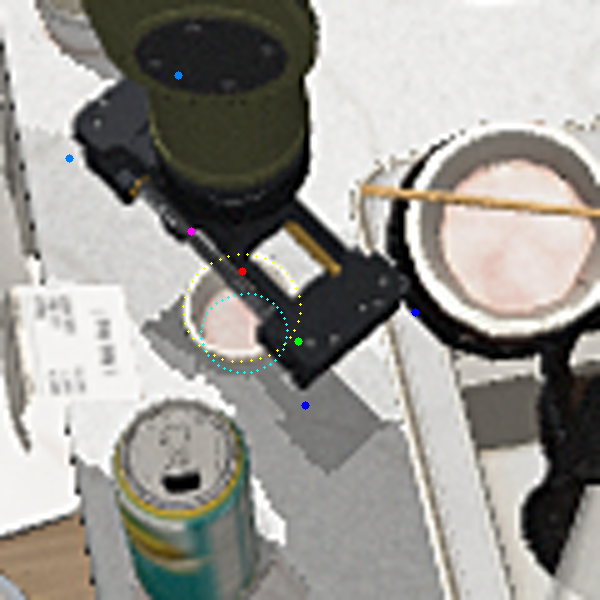

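>>> play_rows(deltas=[[[-1, 0.0016, 0.0097, 0.07, 0, 0, 0], [-1, 0.0016, 0.0097, 0.127, 0, 0, 0], [-1, 0.0016, 0.0097, 0.127, 0, 0, 0], [-0.4, 0.0016, 0.0097, 0.127, 0, 0, 0], [-0.4, 0.0016, 0.0097, 0.127, 0, 0, 0]]], force=5)

```text
clock: 15.32
tool_pos: [0.4285, -0.2726, 0.041]
eef_rot: [0.865, -0.501, 0.002, -0.0]
contact_force: [-0.0, -0.8, -0.3]
opening: 0.796
```

```bash
python3 t.py .428 -0.272 .04 .5236
```

```text
15.325 [ 0.4285 -0.2726  0.041 ] F [-0.04 -0.78 -0.31] op 0.796 q [ 0.51  0.92 -0.05  2.06  0.26  0.17 -0.83]
[-0.0026, 0.0004, 0.0033, -0.0008, -0.0012, -0.0007]
```

>>> play_rows(deltas=[[[-0.2, 0, 0, 0.003, 0, 0, 0], [-0.2, 0, 0, 0.003, 0, 0, 0], [-0.2, 0, 0, 0.003, 0, 0, 0], [-0.2, 0, 0, 0.003, 0, 0, 0]]], force=5)

```text
clock: 15.82
tool_pos: [0.4286, -0.2727, 0.0405]
eef_rot: [0.865, -0.501, 0.003, -0.0]
contact_force: [-0.9, 0.2, 5.6]
opening: 0.691
```

```bash
python3 t.py .428 -0.272 .04 .5236;  python3 - <<'E'
from h import *
crop("side",(240,220,360,340),"n4",5)
E
```

```text
15.825 [ 0.4286 -0.2727  0.0405] F [-0.88  0.2   5.56] op 0.691 q [ 0.51  0.92 -0.05  2.06  0.26  0.17 -0.83]
[-0.0029, 0.0006, 0.0015, -0.0009, -0.0014, -0.0007]
```

View pics/n4.png

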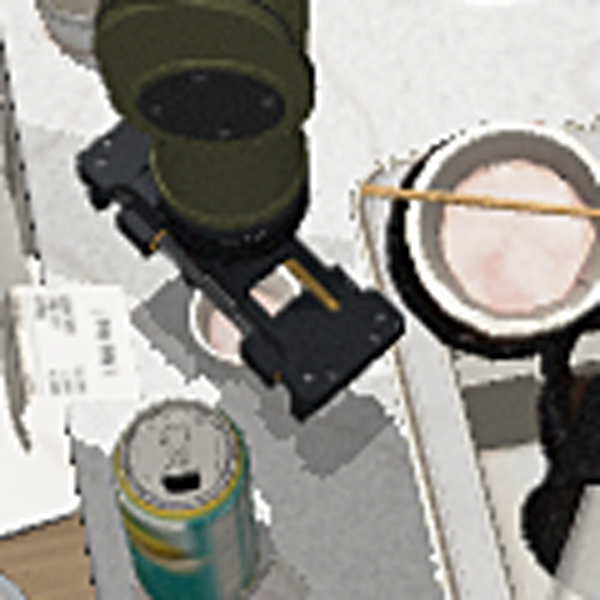

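>>> play_rows(deltas=[[[0, 0, 0, -0.01, 0, 0, 0], [0, 0, 0, -0.03, 0, 0, 0], [0, 0, 0, -0.05, 0, 0, 0]]], force=5)

```text
clock: 16.25
tool_pos: [0.4285, -0.2727, 0.0558]
eef_rot: [0.865, -0.501, 0.003, -0.0]
contact_force: [0.6, -0.6, -0.1]
opening: 0.7
```

```bash
python3 t.py .428 -0.272 .04 .5236;  python3 - <<'E'
from h import *
crop("side",(260,240,340,320),"n5",7)
E
```

```text
16.25 [ 0.4285 -0.2727  0.0558] F [ 0.62 -0.57 -0.12] op 0.7 q [ 0.51  0.89 -0.06  2.06  0.25  0.2  -0.82]
[-0.003, 0.0004, 0.0527, -0.0009, -0.0014, -0.0007]
```

View pics/n5.png

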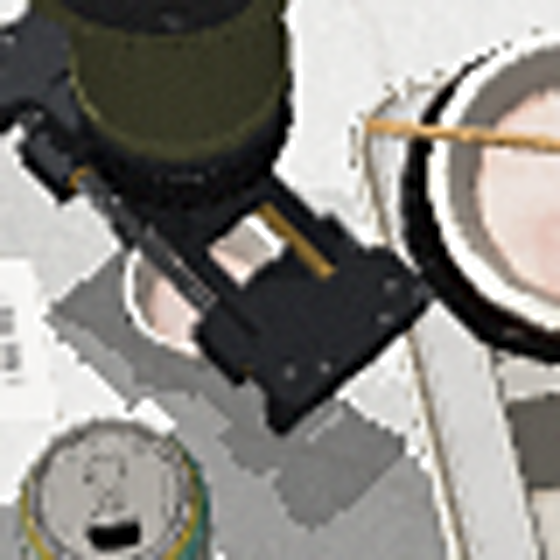

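>>> play_rows(deltas=[[[0, 0, 0, -0.05, 0, 0, 0], [0, 0, 0, -0.12, 0, 0, 0], [0, 0, 0, -0.2, 0, 0, 0], [0, 0, 0, -0.3, 0, 0, 0], [0, 0, 0, -0.35, 0, 0, 0]]])

```text
clock: 16.92
tool_pos: [0.4286, -0.2729, 0.1635]
eef_rot: [0.865, -0.501, 0.004, -0.0]
contact_force: [-0.2, -0.2, 0.3]
opening: 0.697
```

```bash
python3 t.py .42 -0.05 .27 .057;  python3 - <<'E'
from h import *
crop("side",(240,200,360,320),"n6",5)
E
```

```text
16.925 [ 0.4286 -0.2729  0.1635] F [-0.2  -0.18  0.31] op 0.697 q [ 0.57  0.69 -0.15  2.01  0.21  0.45 -0.79]
[-0.6561, -0.3466, -0.3581, -0.002, -0.0019, 0.1477]
```

View pics/n6.png

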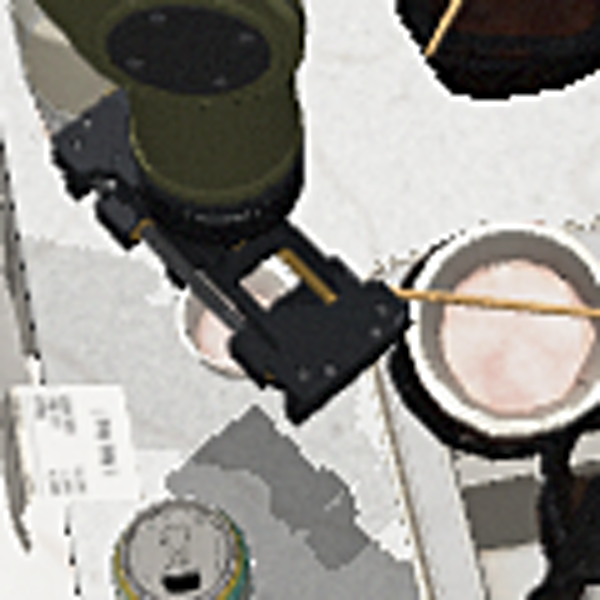

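```bash
python3 - <<'E'
from h import *
crop("side",(260,80,380,200),"p1",5)
crop("top",(150,170,270,270),"p2",6)
crop("top",(310,210,430,310),"p3",6)
E
```

```text
(no output)
```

View pics/p1.png

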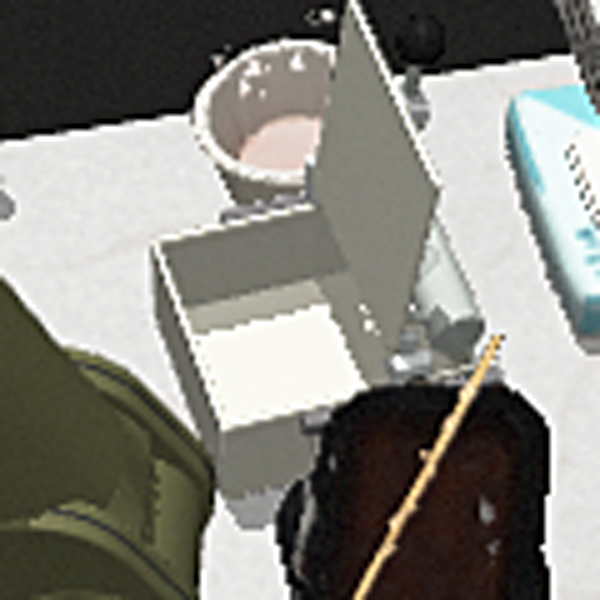

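View pics/p2.png

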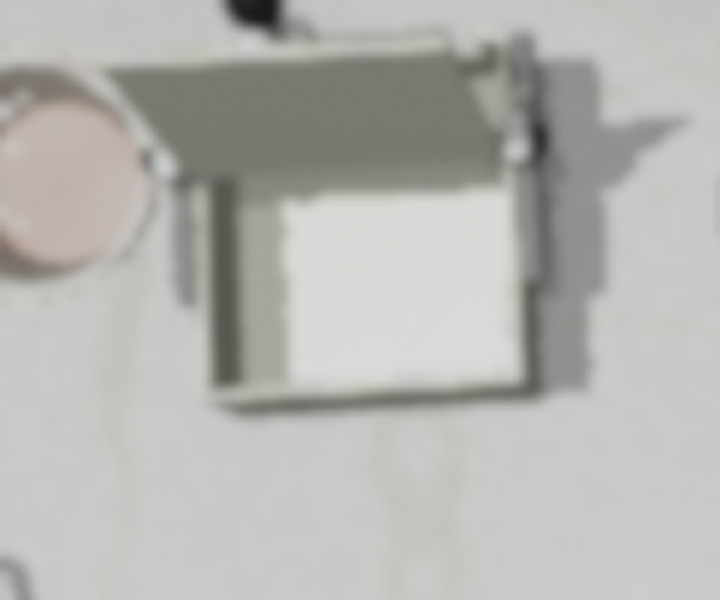

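View pics/p3.png

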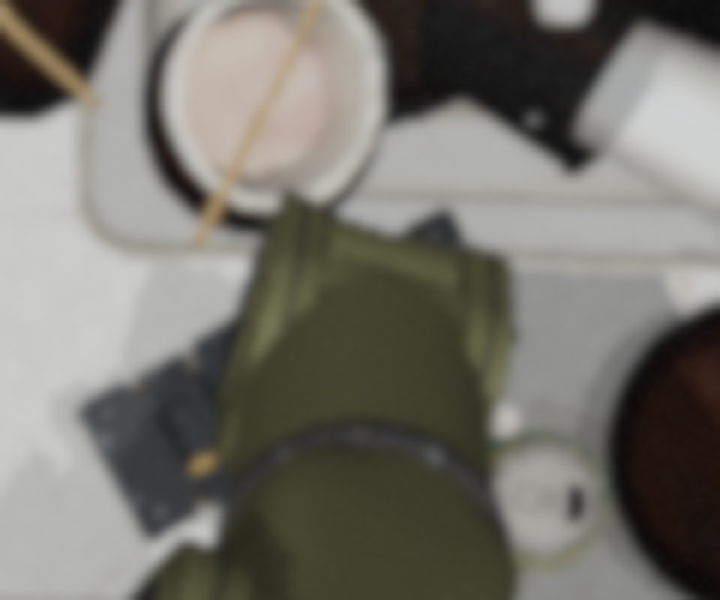

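```bash
python3 - <<'E'
from h import *
np.set_printoptions(precision=4,suppress=True)
A=(290,128.4);B=(303.4,166);C=(185.3,236.2);D=(240,234.8)
fl=(atz("side",A,.075)+atz("top",C,.075))/2; fr=(atz("side",B,.075)+atz("top",D,.075))/2
print(atz("side",A,.075),atz("top",C,.075),atz("side",B,.075),atz("top",D,.075),tri(A,C),tri(B,D))
d=fl-fr; print(np.linalg.norm(d), "yaw",np.arctan2(-d[0],d[1]))
yaw=.057; ex=np.array([np.cos(yaw),np.sin(yaw),0])
print("centre",(fl+fr)/2+.09*ex,"mouth",(fl+fr)/2+.045*ex)
E
```

```text
[0.5323 0.2328 0.075 ] [0.5323 0.2311 0.075 ] [0.5434 0.0769 0.075 ] [0.5407 0.0684 0.075 ] (array([0.5319, 0.2304, 0.0777]), np.float64(5.877717454230771e-05)) (array([0.5401, 0.0664, 0.0888]), np.float64(0.002519125094258119))
0.15962411228284343 yaw 0.06114681263092963
centre [0.627  0.1574 0.075 ] mouth [0.5821 0.1549 0.075 ]
```

```bash
python3 - <<'E'
from h import *
print("railL",tri((305.5,123),(181,220.3)),"railR",tri((260+310/5,80+420/5),(150+530/6,170+283/6)))
E
python3 t.py .43 -0.05 .26 .057
```

```text
railL (array([0.58334847, 0.24758412, 0.07161475]), np.float64(0.005411213852589397)) railR (array([0.5983523 , 0.07651404, 0.0692516 ]), np.float64(0.006473907927763142))
17.125 [ 0.428  -0.2725  0.1613] F [-0.43  0.09 -0.45] op 0.695 q [ 0.57  0.69 -0.14  2.01  0.21  0.45 -0.79]
[-0.6383, -0.3763, -0.331, -0.0014, -0.0013, 0.1478]
```

>>> play_rows(deltas=[[[0, -0.02, -0.02, -0.1, 0, 0, 0.02], [0, -0.12, -0.07, -0.22, 0, 0, 0.06], [0, -0.27, -0.16, -0.3, 0, 0, 0.1], [0, -0.43, -0.255, -0.33, 0, 0, 0.14], [0, -0.56, -0.335, -0.33, 0, 0, 0.148]]])

```text
clock: 17.75
tool_pos: [0.4307, -0.0744, 0.2595]
eef_rot: [0.727, -0.687, 0.003, -0.001]
contact_force: [0.8, -0.3, -0.6]
opening: 0.696
```

```bash
python3 t.py .55 .12 .25 .057
```

```text
17.75 [ 0.4307 -0.0744  0.2595] F [ 0.8  -0.3  -0.56] op 0.696 q [ 0.07  0.45 -0.    2.11  0.01  0.58 -1.46]
[-0.6249, -0.4328, 0.032, -0.0015, -0.0009, -0.0004]
```

>>> play_rows(deltas=[[[0, -0.13, -0.09, 0.01, 0, 0, 0], [0, -0.26, -0.18, 0.02, 0, 0, 0], [0, -0.39, -0.27, 0.03, 0, 0, 0], [0, -0.52, -0.36, 0.03, 0, 0, 0], [0, -0.62, -0.43, 0.03, 0, 0, 0]]])

```text
clock: 18.38
tool_pos: [0.5494, 0.1206, 0.249]
eef_rot: [0.727, -0.686, 0.002, 0.0]
contact_force: [0.6, 0.1, -0.5]
opening: 0.694
```

```bash
python3 t.py .582 .157 .13 .057;python3 - <<'E'
from h import *
crop("side",(240,60,400,180),"r1",5)
E
```

```text
18.375 [0.5494 0.1206 0.249 ] F [ 0.6   0.1  -0.52] op 0.694 q [-0.32  0.61  0.03  1.78 -0.02  0.75 -1.79]
[-0.1161, -0.1147, 0.3964, -0.0007, -0.001, 0.0002]
```

View pics/r1.png

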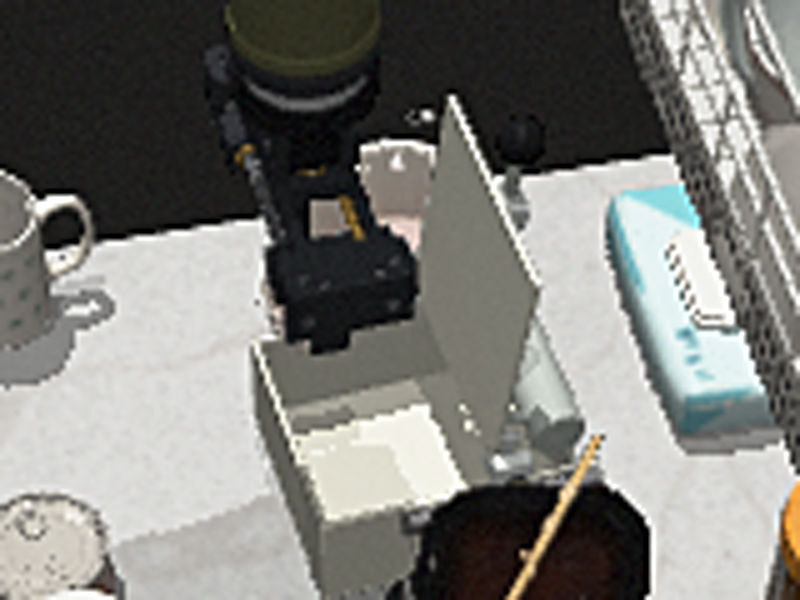

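>>> play_rows(deltas=[[[0, -0.08, -0.08, 0.06, 0, 0, 0], [0, -0.116, -0.115, 0.15, 0, 0, 0], [0, -0.116, -0.115, 0.26, 0, 0, 0], [0, -0.116, -0.115, 0.37, 0, 0, 0], [0, -0.116, -0.115, 0.396, 0, 0, 0]]])

```text
clock: 19.05
tool_pos: [0.5824, 0.1626, 0.1273]
eef_rot: [0.729, -0.684, 0.0, 0.0]
contact_force: [-0.2, -0.4, 0.2]
opening: 0.695
```

```bash
python3 t.py .582 .157 .06 .057;python3 - <<'E'
from h import *
crop("side",(260,80,380,200),"r2",6)
crop("top",(150,170,270,270),"r3",6)
E
```

```text
19.05 [0.5824 0.1626 0.1273] F [-0.23 -0.35  0.16] op 0.695 q [-0.36  0.84  0.02  1.74 -0.03  0.57 -1.83]
[0.0185, 0.0027, 0.2243, 0.0, -0.0002, 0.002]
```

View pics/r2.png

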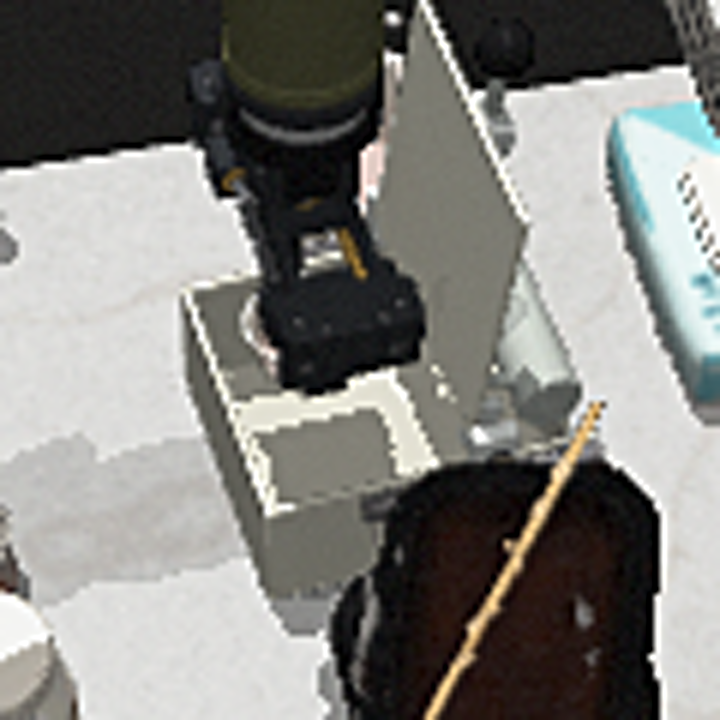

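View pics/r3.png

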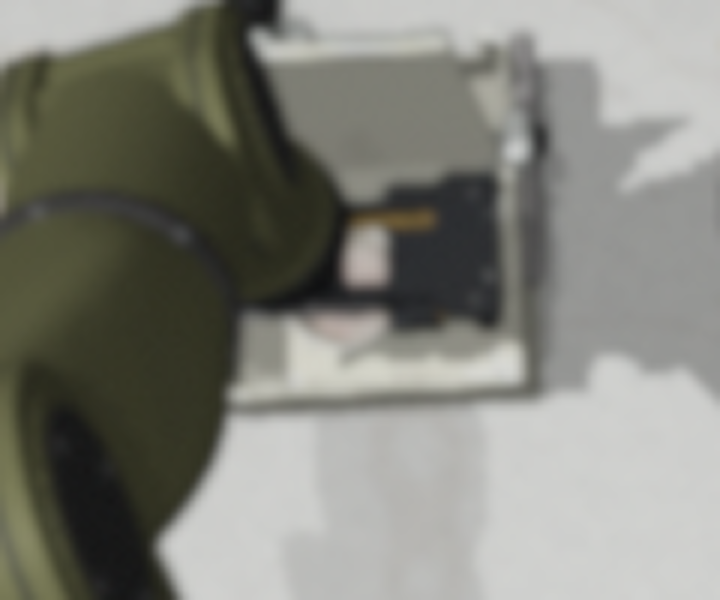

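>>> play_rows(deltas=[[[0, 0.0185, 0.003, 0, 0, 0, 0.002], [0, 0.0185, 0.003, 0.06, 0, 0, 0.002], [0, 0.0185, 0.003, 0.13, 0, 0, 0.002], [0, 0.0185, 0.003, 0.2, 0, 0, 0.002], [0, 0.0185, 0.003, 0.225, 0, 0, 0.002]]])

```text
clock: 19.77
tool_pos: [0.5828, 0.1572, 0.0604]
eef_rot: [0.727, -0.687, 0.001, -0.001]
contact_force: [-0.5, -1.1, -0.1]
opening: 0.697
```

```bash
python3 t.py .582 .157 .046 .057;python3 - <<'E'
from h import *
crop("side",(260,80,380,200),"r4",6)
E
```

```text
19.775 [0.5828 0.1572 0.0604] F [-0.5  -1.11 -0.12] op 0.697 q [-0.35  0.94  0.01  1.76 -0.03  0.44 -1.83]
[0.0005, 0.0029, 0.0481, -0.0006, 0.0, -0.0001]
```

View pics/r4.png

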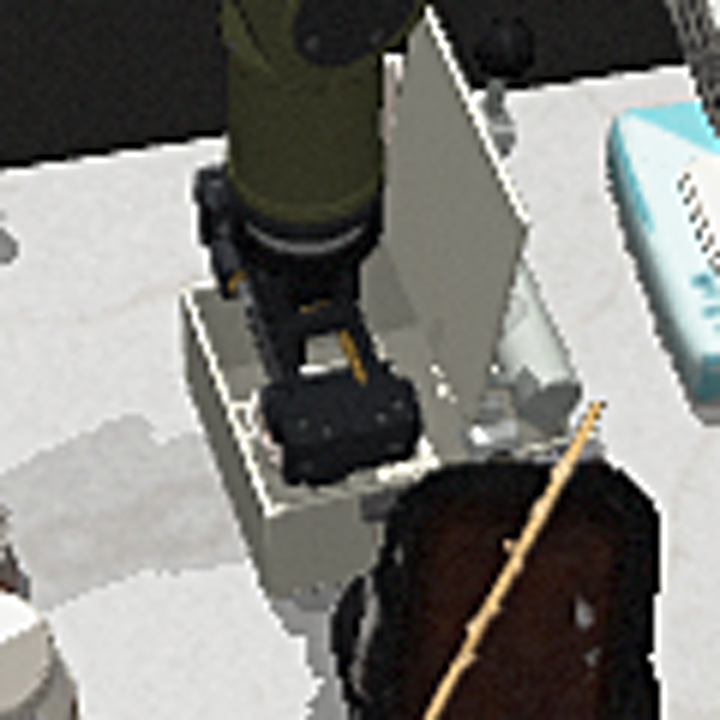

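>>> play_rows(deltas=[[[0, 0, -0.008, 0.012, 0, 0, 0], [0, 0, -0.008, 0.025, 0, 0, 0], [0, 0, -0.008, 0.034, 0, 0, 0], [0, 0, -0.008, 0.04, 0, 0, 0], [0, 0, -0.008, 0.043, 0, 0, 0]]])

```text
clock: 20.45
tool_pos: [0.5852, 0.1573, 0.0473]
eef_rot: [0.727, -0.687, 0.001, -0.001]
contact_force: [-0.1, -0.1, -0.2]
opening: 0.694
```

```bash
python3 t.py .585 .157 .046 .057
```

```text
20.45 [0.5852 0.1573 0.0473] F [-0.08 -0.14 -0.2 ] op 0.694 q [-0.35  0.96  0.01  1.76 -0.03  0.42 -1.83]
[0.001, 0.0008, 0.0043, -0.0005, -0.0, -0.0001]
```

>>> play_rows(deltas=[[[0, 0, 0, 0.002, 0, 0, 0], [0, 0, 0, 0.003, 0, 0, 0], [0, 0, 0, 0.004, 0, 0, 0]]])

```text
clock: 20.82
tool_pos: [0.5853, 0.1573, 0.0461]
eef_rot: [0.727, -0.687, 0.001, -0.001]
contact_force: [-0.0, 0.5, -0.7]
opening: 0.695
```

```bash
python3 t.py .585 .157 .046 .057
```

```text
20.825 [0.5853 0.1573 0.0461] F [-0.    0.47 -0.72] op 0.695 q [-0.35  0.96  0.01  1.76 -0.03  0.42 -1.83]
[0.0011, 0.0009, 0.0005, -0.0005, 0.0, -0.0001]
```

>>> play_rows(deltas=[[[0, 0, 0, 0.002, 0, 0, 0], [0, 0, 0, 0.003, 0, 0, 0], [0, 0, 0, 0.003, 0, 0, 0]]])

```text
clock: 21.2
tool_pos: [0.5853, 0.1574, 0.0456]
eef_rot: [0.727, -0.687, 0.001, -0.001]
contact_force: [-1.1, 0.5, 3.8]
opening: 0.695
```

```bash
python3 t.py .585 .157 .045 .057
```

```text
21.2 [0.5853 0.1574 0.0456] F [-1.06  0.48  3.77] op 0.695 q [-0.35  0.97  0.01  1.76 -0.03  0.42 -1.83]
[0.0013, 0.0011, 0.0019, -0.0006, 0.0, -0.0001]
```

Contact at z = 0.0456, as expected. Release gently.

>>> play_rows(deltas=[[[-0.42, 0, 0, 0, 0, 0, 0], [-0.5, 0, 0, 0, 0, 0, 0], [-0.7, 0, 0, 0, 0, 0, 0], [-0.7, 0, 0, 0, 0, 0, 0], [-0.7, 0, 0, 0, 0, 0, 0]]])

```text
clock: 21.82
tool_pos: [0.5853, 0.1574, 0.0455]
eef_rot: [0.727, -0.687, 0.001, -0.001]
contact_force: [-0.5, -0.6, 0.2]
opening: 0.853
```

```bash
python3 t.py .585 .157 .045 .057
```

```text
21.825 [0.5853 0.1574 0.0455] F [-0.48 -0.58  0.23] op 0.853 q [-0.35  0.97  0.01  1.76 -0.03  0.42 -1.83]
[0.0013, 0.001, 0.0018, -0.0006, 0.0, -0.0001]
```

Raise slowly, then retreat.

>>> play_rows(deltas=[[[-0.7, 0, 0, -0.03, 0, 0, 0], [-0.7, 0, 0, -0.08, 0, 0, 0], [-0.7, 0, 0, -0.2, 0, 0, 0], [-0.7, 0, 0, -0.4, 0, 0, 0], [-0.7, 0, 0, -0.6, 0, 0, 0]]])

```text
clock: 22.45
tool_pos: [0.5848, 0.1573, 0.2284]
eef_rot: [0.727, -0.687, 0.001, -0.001]
contact_force: [0.1, 0.0, -0.7]
opening: 0.852
```

```bash
python3 t.py .46 -.1 .29 .057
```

```text
22.45 [0.5848 0.1573 0.2284] F [ 0.13  0.01 -0.74] op 0.852 q [-0.36  0.69  0.03  1.67 -0.03  0.78 -1.83]
[0.8326, 0.4632, -0.2069, -0.0008, 0.0001, -0.0001]
```

>>> play_rows(deltas=[[[-0.7, 0.1, 0.08, -0.18, 0, 0, 0], [-0.7, 0.83, 0.46, -0.2, 0, 0, 0], [-0.7, 0.83, 0.46, -0.2, 0, 0, 0], [-0.7, 0.83, 0.46, -0.2, 0, 0, 0], [-0.7, 0.83, 0.46, -0.2, 0, 0, 0]]])

```text
clock: 23.08
tool_pos: [0.4602, -0.1004, 0.2893]
eef_rot: [0.727, -0.687, 0.002, -0.002]
contact_force: [2.0, 0.3, -1.0]
opening: 0.849
```

```bash
python3 t.py;python3 - <<'E'
from h import *
i=vision.snapshot("side"); crop("side",(260,60,380,180),"s1",6,i)
cv2.imwrite("pics/s3.png",i[:,:,::-1])
crop("top",(130,160,270,310),"s2",4)
E
```

```text
23.075 [ 0.4602 -0.1004  0.2893] F [ 2.02  0.27 -0.98] op 0.849 q [ 0.11  0.44  0.01  1.98 -0.01  0.71 -1.39]
```

View pics/s1.png

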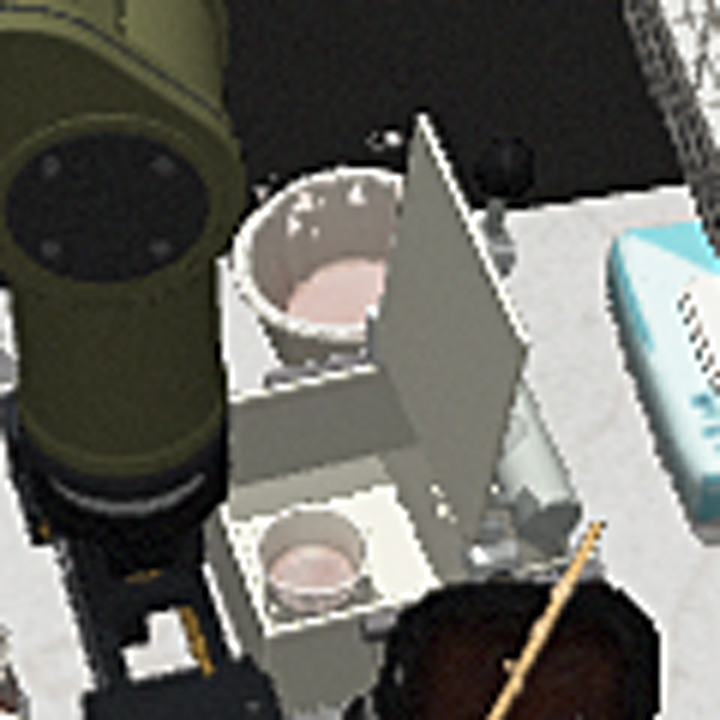

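View pics/s2.png

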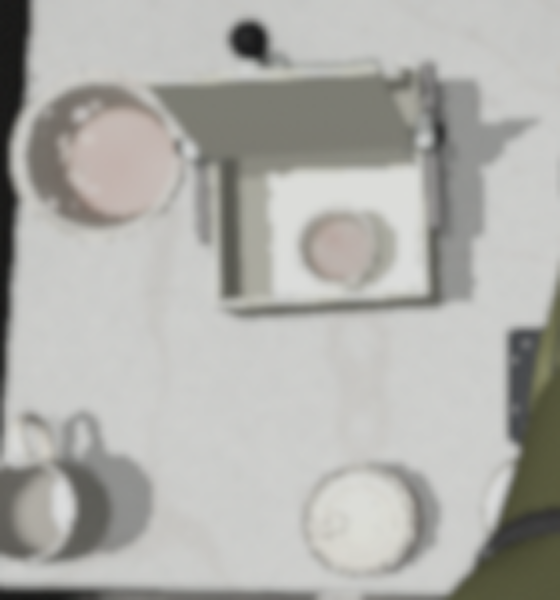

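View pics/s3.png

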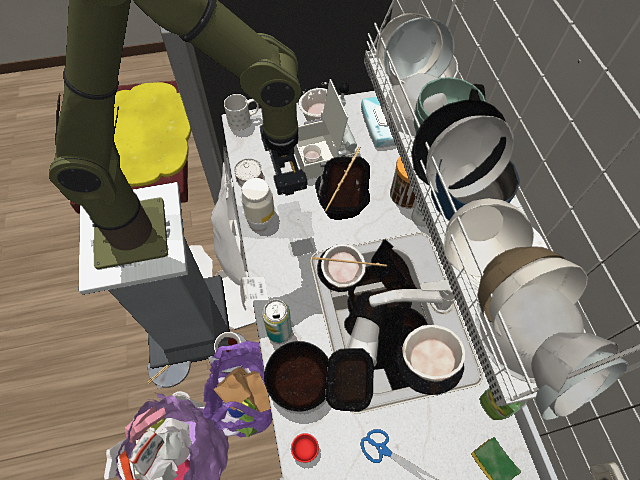

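```bash
python3 -c "
from plant import r
print(r.finish_job())"
```

```text
the job is handed in; nothing more can be done
None
```

The lid stands open by itself and the clear cup is upright on the caddy floor in front of it. I handed the job in at about 23 s of the 67 s allowed.

- **Lid:** I held the knob with a light grip, 8 N falling to 3 N. I followed its arc by feel to about 1.5 rad and let go; the last pictures show it at its open stop. The knob's radius came out at about 0.19 m.
- **Cup:** I picked the clear cup at pixel (289, 283) in the side view and left the red one alone. It touched the caddy floor at the expected height, with about 4 N, before I opened the gripper. It landed about 3 mm behind the mouth point, on purpose, to clear the front wall.
- **Other things:** The listed items I could see in the last pictures were where they had been. The arm was clear of everything when I handed in.

**Failed check:** about 0.8 rad into the lift, my radius estimate was briefly off. The wrist read about 8.4 N of upward pull on the caddy, just over the 8 N limit, with about 6 N sideways. I eased it straight away and readings stayed below about 5 N after that. The caddy showed no visible shift or tip, but I did not compare its position with the start closely.

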